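# Pack up the banquet table's candles and spoons

### The job

Pack up this end of the banquet table: prise the lid of the wooden box up with the blade of the cake server, pushed into the notch in the box's front (not with the fingers), and swing the lid open to upright or beyond. Lay the server back on its slate board, put all the short loose candles into the wide compartment and all the serving spoons into the narrow one, and only when everything is packed close the lid fully. Leave the glasses, bottle, pepper, dishes and lamps alone.

Things in the scene. Friction and masses are not known exactly. Their poses are not given: they have to be found in the camera images.
- box: fixed wooden box, 200 (x) by 250 (y) by 85 mm high without lid; origin at the centre of its underside. Notched front wall at x = -100, hinge at x = +100 mm, 85 mm up. Walls 9, floor 10 mm. A divider (top 60 mm above the table) runs along x at y = +27 mm, between the narrow compartment (y +30 to +116 mm) and the wide one (y -116 to +24 mm), each 182 mm long in x, 75 mm deep
- notch (a point): middle of the pry notch, on the outside of the box's front wall: a gap 80 mm wide and 12 mm high between the lowered wall top (73 mm above the table) and the underside of the closed lid (85 mm); the point is half way up the gap; axes as the box's
- narrow_floor (a point): centre of the inner floor of the narrow compartment (10 mm above the table)
- wide_floor (a point): centre of the inner floor of the wide compartment (10 mm above the table)
- lid (a joint): angle of the box's lid, a dark wooden panel 200 by 250 mm, 7 mm thick, no handle, flush with the box's walls all round, hinged along the box's y at x = +100 mm, 85 mm up: 0 closed, 1.85 rad fully open, leaning back past upright; a stiff hinge holds the lid wherever it is left; it takes about 2 to 3 N at the front edge to raise it
- lid_front (a point): middle of the lower front edge of the lid, above the notch when closed; 200 mm from the hinge
- board: fixed grey slate board, 240 (its x) by 85 by 8 mm high, origin at the centre of its underside; the cake server lies on it
- server: cake server, 174 mm long, lying along its x: dark wooden handle 95 by 18 by 22 mm high (x from -95 mm to 0) and flat steel blade 3 mm thick, 36 mm wide, its top 5 mm above the handle's underside, to x = +79 mm; origin under the handle's front end, z up
- server_grip (a point): middle of the server's handle near its balance point, 13 mm above its underside; pinch across the server's y (18 mm)
- server_tip (a point): middle of the front edge of the server's blade, mid-thickness
- candle0: short white pillar candle, 56 mm in diameter and 48 mm high, starts standing; origin at the centre of its foot, z along its axis. May be absent (None)
- candle1: short white pillar candle, 56 mm in diameter and 48 mm high, starts standing; origin at the centre of its foot, z along its axis. May be absent (None)
- candle2: short white pillar candle, 56 mm in diameter and 48 mm high, starts standing; origin at the centre of its foot, z along its axis. May be absent (None)
- spoon0: pale wooden serving spoon, 140 mm long, lying along its x, 12 mm thick: handle 13 mm wide from x = -70 to +20 mm, round bowl 40 mm across centred at x = +50 mm; origin under the middle of its length. May be absent (None)
- spoon1: pale wooden serving spoon, 140 mm long, lying along its x, 12 mm thick: handle 13 mm wide from x = -70 to +20 mm, round bowl 40 mm across centred at x = +50 mm; origin under the middle of its length. May be absent (None)
- spoon2: pale wooden serving spoon, 140 mm long, lying along its x, 12 mm thick: handle 13 mm wide from x = -70 to +20 mm, round bowl 40 mm across centred at x = +50 mm; origin under the middle of its length. May be absent (None)
- goblet0: wine goblet, 165 mm high; a bystander to leave alone; origin at the centre of its foot
- goblet1: wine goblet, 165 mm high; a bystander to leave alone; origin at the centre of its foot
- saltdish: white salt dish, 68 mm across, 30 mm high; a bystander to leave alone; origin at the centre of its foot
- pepper: dark wooden pepper block 40 by 40 by 50 mm; a bystander to leave alone; origin at the centre of its foot
- bottle: green bottle, 72 mm across, 220 mm high; a bystander to leave alone; origin at the centre of its foot
- ramekin: white ramekin, 72 mm across, 45 mm high; a bystander to leave alone; origin at the centre of its foot
Not all that is in view belongs to the job. Leave any purple or red look-alike of the candle0 alone. What is shaped like the candle2 but blue or pink is not meant.

How it is judged:
On the way, in this order (a step that is already met when the one before it is completed fails the run):
1. the lid is prised up more than 0.12 rad on the server's blade, with the fingers off the lid (value of joint lid above 0.12 rad and contact force between server and lid above 0.3 N and contact force between the fingers and lid below 0.2 N), for 0.2 s.
2. the lid stands open, more than 1.35 rad (value of joint lid above 1.35 rad), for 0.2 s.
3. every candle is in the wide compartment and every spoon in the narrow one, with the lid still open more than 1 rad (x of candle0 in the frame of box between -0.092 and 0.092 m and y of candle0 in the frame of box between -0.117 and 0.024 m and z of candle0 in the frame of box between 0 and 0.08 m and x of candle1 in the frame of box between -0.092 and 0.092 m and y of candle1 in the frame of box between -0.117 and 0.024 m and z of candle1 in the frame of box between 0 and 0.08 m and x of candle2 in the frame of box between -0.092 and 0.092 m and y of candle2 in the frame of box between -0.117 and 0.024 m and z of candle2 in the frame of box between 0 and 0.08 m and x of spoon0 in the frame of box between -0.092 and 0.092 m and y of spoon0 in the frame of box between 0.03 and 0.117 m and z of spoon0 in the frame of box between 0 and 0.08 m and x of spoon1 in the frame of box between -0.092 and 0.092 m and y of spoon1 in the frame of box between 0.03 and 0.117 m and z of spoon1 in the frame of box between 0 and 0.08 m and x of spoon2 in the frame of box between -0.092 and 0.092 m and y of spoon2 in the frame of box between 0.03 and 0.117 m and z of spoon2 in the frame of box between 0 and 0.08 m and value of joint lid above 1 rad), for 0.2 s.
At the end, for the whole second after the job is handed in: every candle is inside the wide compartment, every spoon inside the narrow one, the lid is closed (under 0.06 rad), the server rests on the slate board (its grip point over the board, under 45 mm above the table), and all are at rest (under 0.03 m/s) (x of candle0 in the frame of box between -0.092 and 0.092 m and y of candle0 in the frame of box between -0.117 and 0.024 m and z of candle0 in the frame of box between 0 and 0.08 m and x of candle1 in the frame of box between -0.092 and 0.092 m and y of candle1 in the frame of box between -0.117 and 0.024 m and z of candle1 in the frame of box between 0 and 0.08 m and x of candle2 in the frame of box between -0.092 and 0.092 m and y of candle2 in the frame of box between -0.117 and 0.024 m and z of candle2 in the frame of box between 0 and 0.08 m and x of spoon0 in the frame of box between -0.092 and 0.092 m and y of spoon0 in the frame of box between 0.03 and 0.117 m and z of spoon0 in the frame of box between 0 and 0.08 m and x of spoon1 in the frame of box between -0.092 and 0.092 m and y of spoon1 in the frame of box between 0.03 and 0.117 m and z of spoon1 in the frame of box between 0 and 0.08 m and x of spoon2 in the frame of box between -0.092 and 0.092 m and y of spoon2 in the frame of box between 0.03 and 0.117 m and z of spoon2 in the frame of box between 0 and 0.08 m and linear speed of each of candle0, candle1, candle2, spoon0, spoon1, spoon2, server below 0.03 m/s and x of server_grip in the frame of board between -0.115 and 0.115 m and y of server_grip in the frame of board between -0.045 and 0.045 m and z of server_grip in the frame of board below 0.045 m and value of joint lid below 0.06 rad); the robot touches nothing.
It fails at once if a goblet, bottle, pepper block, salt dish or ramekin is moved more than 40 mm or tipped over (distance of any of goblet0, goblet1, saltdish, pepper, bottle, ramekin from where it was at the start of the episode above 0.04 m or angle between any of goblet0, goblet1, saltdish, pepper, bottle, ramekin's own z axis and vertical above 0.6 rad).
Of candle0, candle1, candle2, spoon0, spoon1, spoon2 only 3 to 5 are there at a start; the rules pass over those that are not, and their reading is None.
At some moment in a run one of candle0, candle1, candle2, spoon0, spoon1, spoon2 may be knocked a few centimetres aside while the robot is not near it.
Once in a run the grip may slacken for a moment while it holds something.
It also fails if it takes over 210 s, if anything falls off the work surface, if the arm or the gripper's body presses on something with over 40 N, if the wrist force passes 120 N, or if a joint passes its speed limit or range.

### The arm

A 6-joint arm with a two-finger parallel gripper is mounted at the origin on the work surface. World frame = base frame: x ahead of the robot, y to its left, z up, the work surface at z = 0. Lengths are in m, angles in rad, forces in N, time in s.
With the tool pointing down it reaches from about 0.35 to 0.975 m from the base axis. Payload 4.9 kg.
Tool frame: the origin (TCP) lies on the centre line of the jaws, within the pads' length; the fingertips stand 19 mm ahead of it and the grasp point (between the pads) is the TCP; z points along the fingers, y is the line along which they close (so a half turn about z gives the same grasp; the last joint's range is limited). The gripper opens to 85 mm and grips with 20 to 120 N. Pads are 22 mm wide; open, the fingers measure 114 mm over their backs; the gripper's body (76 mm by 85 mm) begins 54 mm behind the grasp point. The pads swing forward as they close: fully open they stand 13 mm farther back than shut.
Start: joints at [1.074, 0.053, 1.613, -0, 1.476, -0.119], TCP at [0.231, 0.581, 0.25] pointing down, gripper open.
Joint ranges: [-3.01, 3.01], [-1.01, 2.22], [0.06, 2.58], [-1.02, 4.17], [0.09, 2.62], [-3.14, 3.14]. Speed limits (rad/s): [2.57, 2.57, 3.14, 3.14, 3.14, 3.14].

### API

Orientations are given as a unit quaternion [w, x, y, z].
In Python, from plant import state, grab_frame, ticket, spotter gives the robot as it stands.
- The arm moves only by the tool apply_moves, never from a script. Its argument "series" is a list of rows, each an object of numbers: "jaw": the closure, from 0 (fully open) to 1 (shut); "dx", "dy", "dz": the shift along the tool's x, y, z in mm; "turn": the turn about the tool's z in rad. A call has 1 to 5 rows; each row is the pose to reach, as a shift and turn from the pose commanded when the call began, along the tool's axes at that moment; what a row does not reach only later rows make up. A row lasts 1/12 s, in which the tool goes at most 41.7 mm and 7.16 degrees, less where a joint would pass 70% of its speed; a pose out of reach is approached as far as the arm can. A call with a gripper value outside its range is refused whole. The fingers move at their own pace and stop on an object; the grip force is fixed at half the most. Time passes only in rows, so rows that repeat a pose let the fingers close. It gives the time, the measured TCP pose, the force, the opening and the grip force at its end, in the units of the state.
- state(): the state, without advancing time (a new reading comes with each control period).
- grab_frame(name): name is "scene" or "top" or "wrist"; returns a dict with "pixels" (480x640x3 uint8, red, green, blue), "mtx" (3x3 intrinsics, pixels), "camera_from_world" (4x4, takes a point from world to camera coordinates). Camera axes: x right, y down, z forward; pixel columns grow to the right and rows downward; lengths in m; the calibration is good to about 2 mm. A picture is of the moment at which its call begins. There is no depth.
- ticket.job_done(): hands the job in; it is judged then, once.
Trained networks look in a picture, given as the dict that the camera call returned (one of the last four; its "shot" number tells which), for a name from the list of things; names that differ only in an ending like _2 or _b are one class to them, and where a whole thing is asked for, a point or a joint stands for the part that bears it (a point fixed in the world has none). Each returns a list of dicts, best first, with "conf" (0 to 1); they miss things now and then, are a little off and sometimes report something else, mostly with a low value. They report only what shows in the picture. A call takes as long as a camera call. They do not tell look-alikes from the thing itself.
- spotter.outline_of(picture, target): "region" (480x640 bool, what is visible of it) and "extent" ([left, top, right, bottom] in pixels, round what is visible of it).
The state is a dict: "time": time; "joint_pos": joint angles; "joint_vel": joint speeds; "joint_efforts": joint torques, N m; "tool_pos": TCP position; "tool_rot": TCP orientation; "contact_force": force on the tool from outside, world axes, zero at the start; "ft_torque": the same for the moment, N m; "gripper_width": opening from 0.0 (shut) to 1.0 (fully open); "grasp_force": force on a finger pad.
Only numpy, scipy, OpenCV 4.12 (cv2) and the standard library are available. Lean on these libraries where they do the work, as an engineer would, in place of code of your own. Each camera call takes 0.05 s, during which the arm holds its last target. There are 200 camera calls.

## Working session

There is one attempt and no reset: what is moved stays moved. The work goes in short steps, Python scripts to look and compute and a tool call to move; the robot and the scene stay as the last step left them, time stands still between calls to the robot, and variables do not carry over. Pictures are saved under pics/ and viewed, at most 14 in all, crops included, and the job is handed in when it is done.

Besides the shell and the picture viewer there is one more tool, called as a command line: name --argument value ..., lists and objects as JSON in quotes. apply_moves: Moves the arm, as the interface text tells. Its arguments: {"type":"object","properties":{"series":{"type":"array","items":{"type":"object","properties":{"jaw":{"type":"number"},"dx":{"type":"number"},"dy":{"type":"number"},"dz":{"type":"number"},"turn":{"type":"number"}}}}},"required":["series"]}

```bash
ls; mkdir -p pics; python3 - <<'E'
from plant import state, grab_frame
import cv2,numpy as np
s=state();print(s)
for n in("scene","top"):
    f=grab_frame(n);cv2.imwrite(f"pics/{n}0.png",f["pixels"][:,:,::-1]);print(n,f["mtx"],f["camera_from_world"],f.get("shot"))
E
```

```text
pics
{'time': 0.0, 'joint_pos': array([ 1.07402442e+00,  5.33602798e-02,  1.61427979e+00,  5.33064910e-06,
        1.47595944e+00, -1.19024005e-01]), 'joint_vel': array([ 9.35617251e-05, -2.46333620e-03,  5.49775722e-04,  1.02595822e-03,
        3.94801076e-04, -1.69421265e-03]), 'joint_efforts': array([-5.91142343e-04, -3.93694675e+01, -3.70169413e+01, -2.18450882e-04,
        7.23719801e-03, -6.92221278e-06]), 'tool_pos': array([0.23025734, 0.58042854, 0.24906933]), 'tool_rot': array([-3.06623495e-04,  1.87753149e-01,  9.82215734e-01, -9.55436016e-04]), 'contact_force': array([ 0.20920752, -0.58949465,  0.14456866]), 'ft_torque': array([ 0.02332751,  0.06128538, -0.02057494]), 'grasp_force': 0.0, 'gripper_width': 1.0026991267818992}
scene [[529.67021876   0.         323.60935398]
 [  0.         529.67021876 245.292065  ]
 [  0.           0.           1.        ]] [[-7.88606333e-01  6.14897693e-01 -9.37342993e-04  4.55018192e-01]
 [ 4.85880784e-01  6.22206433e-01 -6.13823279e-01 -2.19341315e-01]
 [-3.76855297e-01 -4.84520362e-01 -7.89442907e-01  1.51821410e+00]
 [ 0.00000000e+00  0.00000000e+00  0.00000000e+00  1.00000000e+00]] 1
top [[602.06474099   0.         315.666208  ]
 [  0.         602.06474099 236.69435835]
 [  0.           0.           1.        ]] [[ 0.00651635 -0.99960418 -0.0273681  -0.01124246]
 [-0.99650184 -0.00421095 -0.08346469  0.59521591]
 [ 0.08331641  0.02781625 -0.99613485  1.21199205]
 [ 0.          0.          0.          1.        ]] 2
```

View pics/scene0.png

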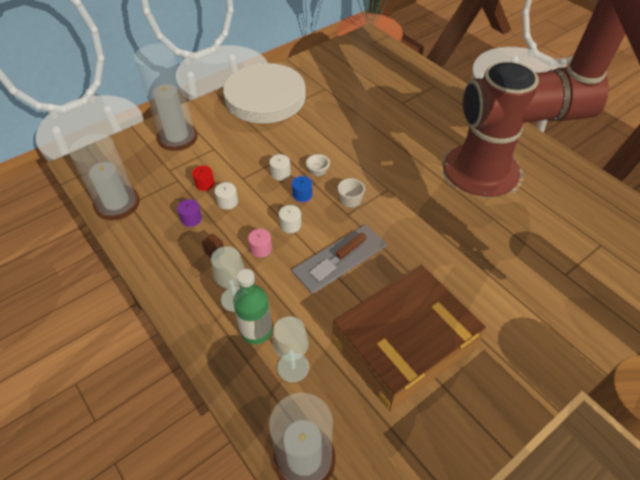

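View pics/top0.png

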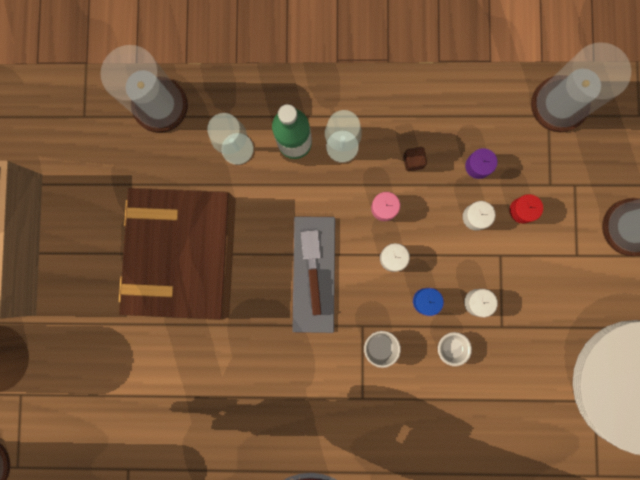

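The top view shows three white pillar candles at (395,258), (480,215) and (481,303). The look-alikes are pink (386,206), blue (429,302), purple (481,163) and red (527,209). The white ramekin is at (382,349) and the salt dish at (454,349). No spoons are visible. The box's hinges are on its left side at u≈122, so the notch faces right at u≈232. The server's blade points up in the image, toward +x.

```bash
cat > h.py <<'E'
import numpy as np,cv2
from plant import state,grab_frame,ticket,spotter
def ray(f,uv):
    T=f["camera_from_world"];R,t=T[:3,:3],T[:3,3]
    d=np.c_[np.atleast_2d(uv),np.ones(len(np.atleast_2d(uv)))]@np.linalg.inv(f["mtx"]).T@R
    return -R.T@t,d
def onz(f,uv,z):
    c,d=ray(f,uv);return c+d*((z-c[2])/d[:,2])[:,None]
def proj(f,P):
    P=np.atleast_2d(P);q=(P@f["camera_from_world"][:3,:3].T+f["camera_from_world"][:3,3])@f["mtx"].T
    return q[:,:2]/q[:,2:]
def tri(fs,uvs):
    A=np.zeros((3,3));b=np.zeros(3)
    for f,uv in zip(fs,uvs):
        c,d=ray(f,uv);d=d[0]/np.linalg.norm(d[0]);M=np.eye(3)-np.outer(d,d);A+=M;b+=M@c
    return np.linalg.solve(A,b)
def px(m): 
    v,u=np.nonzero(m);return np.c_[u,v].astype(float)
def rect(f,m,z):
    return cv2.minAreaRect(onz(f,px(m),z)[:,:2].astype(np.float32)*1000)
E
python3 - <<'E'
from h import *
fs=[grab_frame("top"),grab_frame("scene")]
for n in "lid box board server server_grip candle0 spoon0 ramekin saltdish pepper bottle goblet0".split():
    for f,k in zip(fs,"TS"):
        for o in spotter.outline_of(f,n):
            m=o["region"];p=px(m).mean(0);col=np.median(f["pixels"][m],0)
            z={"lid":.092,"board":.008,"server":.02}.get(n,.024)
            r=rect(f,m,z)
            print(n,k,round(o["conf"],2),p.round(1),col,onz(f,p,z)[0].round(3),np.round(r[0]),np.round(r[1]),round(r[2],1))
E
```

```text
lid T 0.92 [173.6 253.2] [83. 48. 32.] [0.556 0.267 0.092] [558. 268.] [202. 249.] 87.8
lid T 0.56 [394.3 257.1] [224. 213. 188.] [ 0.551 -0.162  0.092] [ 552. -161.] [52. 54.] 0.3
lid T 0.22 [480.3 302.4] [222. 210. 186.] [ 0.465 -0.325  0.092] [ 465. -325.] [51. 61.] 0.4
lid S 0.93 [408.3 327.7] [97. 58. 35.] [0.568 0.274 0.092] [561. 269.] [207. 252.] 88.2
box T 0.96 [177.3 253.5] [82. 48. 32.] [0.559 0.277 0.024] [561. 278.] [232. 268.] 87.9
box S 0.86 [405.6 335.6] [97. 58. 35.] [0.553 0.263 0.024] [543. 256.] [238. 300.] 87.5
board T 0.56 [313.7 276. ] [115. 109. 106.] [ 0.515 -0.004  0.008] [519.  -3.] [242.  87.] 0.2
board S 0.88 [338.5 258.9] [121. 114. 107.] [0.531 0.    0.008] [525.  -2.] [ 93. 246.] 89.7
server T 0.96 [311.9 264.8] [146. 137. 135.] [ 0.538 -0.001  0.02 ] [524.  -2.] [171.  37.] 5.2
server S 0.84 [336.7 257.5] [135.  127.5 122.5] [0.537 0.001 0.02 ] [525.   2.] [178.  34.] 5.8
server S 0.52 [405.9 335.4] [97. 58. 35.] [0.551 0.262 0.02 ] [541. 254.] [237. 301.] 88.0
server_grip T 0.61 [312.  266.4] [146. 137. 135.] [ 0.534 -0.001  0.024] [522.  -2.] [171. 
[... 2596 characters left out ...]
[542. 255.] [236. 297.] 87.6
bottle T 0.63 [291.9 131.9] [ 69. 104.  73.] [0.815 0.043 0.024] [816.  44.] [116.  76.] 8.4
bottle S 0.55 [251.6 309.4] [ 81. 123.  85.] [ 0.784 -0.001  0.024] [778. -13.] [203.  80.] 66.0
goblet0 T 0.63 [342.4 135.1] [161.  157.  136.5] [ 0.808 -0.062  0.024] [807. -64.] [104.  75.] 0.0
goblet0 T 0.59 [230.1 138.3] [153. 151. 132.] [0.801 0.172 0.024] [801. 173.] [119.  77.] 27.0
goblet0 S 0.93 [290.6 348.5] [166. 161. 138.] [0.771 0.133 0.024] [770. 131.] [153.  74.] 55.4
goblet0 S 0.72 [226.9 272.9] [157. 154. 134.] [ 0.775 -0.123  0.024] [ 775. -108.] [189.  79.] 68.4
goblet0 S 0.22 [408.3 328.2] [97. 58. 35.] [0.536 0.253 0.024] [529. 247.] [222. 270.] 88.0
```

```bash
cat >> h.py <<'E'
def ang(q):
    w,x,y,z=q;return np.arctan2(1-2*(x*x+z*z),2*(x*y-w*z))  # world heading of tool y
def plan(*targets):
    """targets: (x,y,z[m],heading of tool y [deg]); prints calls in tool mm/rad, chained"""
    s=state();p=s["tool_pos"]*1000;a=ang(s["tool_rot"])
    print("now",p.round(1),np.degrees(a).round(1),"F",s["contact_force"].round(1),"w",round(s["gripper_width"],3),"gf",round(s["grasp_force"],1),"t",round(s["time"],1),"q6",s["joint_pos"][5].round(2))
    for t in targets:
        g=np.array(t[:3])*1000;b=np.radians(t[3]);d=(b-a+np.pi)%(2*np.pi)-np.pi
        if len(t)>4: d=b-a
        n=int(max(1,np.ceil(np.linalg.norm(g-p)/195),np.ceil(abs(d)/.6)));D=(g-p)/n
        for i in range(n):
            ty=np.array([np.cos(a),np.sin(a),0]);tx=np.array([np.cos(a+np.pi/2),np.sin(a+np.pi/2),0])
            print("  dx %.0f dy %.0f dz %.0f turn %.3f rows %d"%(D@tx,D@ty,-D[2],-d/n,max(1,np.ceil(np.linalg.norm(D)/39),np.ceil(abs(d/n)/.12))));a+=d/n
        p=g
E
python3 -c "
from h import *
s=state();from scipy.spatial.transform import Rotation as R
print(R.from_quat(np.roll(s['tool_rot'],-1)).as_matrix().round(3), np.degrees(ang(s['tool_rot'])))
plan((.52,-.002,.25,-84.5))"
```

```text
[[-0.929  0.369  0.   ]
 [ 0.369  0.929  0.   ]
 [ 0.     0.    -1.   ]] 68.35348713563494
now [230.5 580.9 250.3] 68.4 F [ 0.2  0.  -0.2] w 1.004 gf 0.0 t 1.4 q6 -0.12
  dx -97 dy -87 dz 0 turn 0.534 rows 5
  dx -128 dy -26 dz 0 turn 0.534 rows 5
  dx -123 dy 43 dz 0 turn 0.534 rows 5
  dx -84 dy 99 dz 0 turn 0.534 rows 5
  dx -22 dy 128 dz 0 turn 0.534 rows 5
```

apply_moves --series '[{"dx": -97,"dy": -87,"turn": 0.534},{"dx": -97,"dy": -87,"turn": 0.534},{"dx": -97,"dy": -87,"turn": 0.534},{"dx": -97,"dy": -87,"turn": 0.534},{"dx": -97,"dy": -87,"turn": 0.534}]'

```text
invalid input at $.series[0]: expected keys jaw, dx, dy, dz, turn
```

apply_moves --series '[{"dx": -128,"dy": -26,"turn": 0.534},{"dx": -128,"dy": -26,"turn": 0.534},{"dx": -128,"dy": -26,"turn": 0.534},{"dx": -128,"dy": -26,"turn": 0.534},{"dx": -128,"dy": -26,"turn": 0.534}]'

```text
invalid input at $.series[0]: expected keys jaw, dx, dy, dz, turn
```

apply_moves --series '[{"dx": -123,"dy": 43,"turn": 0.534},{"dx": -123,"dy": 43,"turn": 0.534},{"dx": -123,"dy": 43,"turn": 0.534},{"dx": -123,"dy": 43,"turn": 0.534},{"dx": -123,"dy": 43,"turn": 0.534}]'

```text
invalid input at $.series[0]: expected keys jaw, dx, dy, dz, turn
```

apply_moves --series '[{"dx": -84,"dy": 99,"turn": 0.534},{"dx": -84,"dy": 99,"turn": 0.534},{"dx": -84,"dy": 99,"turn": 0.534},{"dx": -84,"dy": 99,"turn": 0.534},{"dx": -84,"dy": 99,"turn": 0.534}]'

```text
invalid input at $.series[0]: expected keys jaw, dx, dy, dz, turn
```

apply_moves --series '[{"dx": -22,"dy": 128,"turn": 0.534},{"dx": -22,"dy": 128,"turn": 0.534},{"dx": -22,"dy": 128,"turn": 0.534},{"dx": -22,"dy": 128,"turn": 0.534},{"dx": -22,"dy": 128,"turn": 0.534}]'

```text
invalid input at $.series[0]: expected keys jaw, dx, dy, dz, turn
```

All keys are required in every row.

apply_moves --series '[{"jaw": 0,"dz": 0,"dx": -97,"dy": -87,"turn": 0.534},{"jaw": 0,"dz": 0,"dx": -97,"dy": -87,"turn": 0.534},{"jaw": 0,"dz": 0,"dx": -97,"dy": -87,"turn": 0.534},{"jaw": 0,"dz": 0,"dx": -97,"dy": -87,"turn": 0.534},{"jaw": 0,"dz": 0,"dx": -97,"dy": -87,"turn": 0.534}]'

```text
time: 1.82
tool_pos: [0.2898, 0.4622, 0.2504]
tool_rot: [0.0, 0.444, 0.896, 0.0]
contact_force: [-0.1, 1.1, 0.3]
gripper_width: 0.996
grasp_force: 0.0
```

apply_moves --series '[{"jaw": 0,"dz": 0,"dx": -128,"dy": -26,"turn": 0.534},{"jaw": 0,"dz": 0,"dx": -128,"dy": -26,"turn": 0.534},{"jaw": 0,"dz": 0,"dx": -128,"dy": -26,"turn": 0.534},{"jaw": 0,"dz": 0,"dx": -128,"dy": -26,"turn": 0.534},{"jaw": 0,"dz": 0,"dx": -128,"dy": -26,"turn": 0.534}]'

```text
time: 2.23
tool_pos: [0.3477, 0.345, 0.2506]
tool_rot: [0.0, 0.665, 0.747, 0.0]
contact_force: [-0.3, 0.8, -1.0]
gripper_width: 1.001
grasp_force: 0.0
```

apply_moves --series '[{"jaw": 0,"dz": 0,"dx": -123,"dy": 43,"turn": 0.534},{"jaw": 0,"dz": 0,"dx": -123,"dy": 43,"turn": 0.534},{"jaw": 0,"dz": 0,"dx": -123,"dy": 43,"turn": 0.534},{"jaw": 0,"dz": 0,"dx": -123,"dy": 43,"turn": 0.534},{"jaw": 0,"dz": 0,"dx": -123,"dy": 43,"turn": 0.534}]'

```text
time: 2.65
tool_pos: [0.4056, 0.2281, 0.2505]
tool_rot: [0.0, 0.839, 0.545, 0.0]
contact_force: [-1.0, 0.4, -0.3]
gripper_width: 0.999
grasp_force: 0.0
```

apply_moves --series '[{"jaw": 0,"dz": 0,"dx": -84,"dy": 99,"turn": 0.534},{"jaw": 0,"dz": 0,"dx": -84,"dy": 99,"turn": 0.534},{"jaw": 0,"dz": 0,"dx": -84,"dy": 99,"turn": 0.534},{"jaw": 0,"dz": 0,"dx": -84,"dy": 99,"turn": 0.534},{"jaw": 0,"dz": 0,"dx": -84,"dy": 99,"turn": 0.534}]'

```text
time: 3.07
tool_pos: [0.4628, 0.1116, 0.2504]
tool_rot: [0.0, 0.953, 0.304, 0.0]
contact_force: [0.1, 0.6, 0.3]
gripper_width: 1.0
grasp_force: 0.0
```

apply_moves --series '[{"jaw": 0,"dz": 0,"dx": -22,"dy": 128,"turn": 0.534},{"jaw": 0,"dz": 0,"dx": -22,"dy": 128,"turn": 0.534},{"jaw": 0,"dz": 0,"dx": -22,"dy": 128,"turn": 0.534},{"jaw": 0,"dz": 0,"dx": -22,"dy": 128,"turn": 0.534},{"jaw": 0,"dz": 0,"dx": -22,"dy": 128,"turn": 0.534}]'

```text
time: 3.48
tool_pos: [0.5201, -0.005, 0.2503]
tool_rot: [0.0, 0.999, 0.042, -0.0]
contact_force: [-0.3, -0.1, -0.3]
gripper_width: 1.0
grasp_force: 0.0
```

```bash
python3 - <<'E'
from h import *
f=grab_frame("wrist");t=grab_frame("top");s=grab_frame("scene")
cv2.imwrite("pics/w1.png",f["pixels"][:,:,::-1])
cen={}
for n,z in(("server",.02),("board",.008)):
  for g in(f,t,s):
    for o in spotter.outline_of(g,n)[:1]:
        m=o["region"];r=rect(g,m,z);print(n,g["shot"],round(o["conf"],2),np.round(r[0],1),np.round(r[1],1),round(r[2],1))
        # handle only: brown px
        if n=="server":
            P=g["pixels"].astype(int);hm=m&(P[:,:,0]>1.5*P[:,:,2]);bm=m&~hm
            for k,mm,zz in(("handle",hm,.03),("blade",bm,.013)):
                r=rect(g,mm,zz);cen.setdefault(k,[]).append(px(mm).mean(0));print("  ",k,np.round(r[0],1),np.round(r[1],1),round(r[2],1))
for k in cen:
    print(k,[tri([(f,t,s)[i] for i in c],[cen[k][i] for i in c]).round(4) for c in((0,1),(0,2),(1,2),(0,1,2))])
plan((.52,-.002,.10,-84.5))
E
```

```text
server 5 0.78 [519.5  -3.1] [177.8  37.1] 6.3
   handle [483.7  -5.6] [96.4 17.8] 6.0
   blade [517.9  -3.2] [181.3  37.8] 6.3
server 6 0.62 [523.1  -5.3] [172.5  29. ] 6.3
   handle [453.1  -9.2] [31.8 17. ] 6.8
   blade [525.   -4.9] [170.   29.1] 6.3
server 7 0.55 [525.    0.9] [185.2  36.7] 6.1
   handle [490.2  -1.4] [99.2 25.8] 6.0
   blade [521.5  -3.1] [186.5  37. ] 6.1
board 5 0.59 [518.1  -3.2] [ 86.3 241. ] 89.6
board 6 0.76 [520.2  -4.6] [ 85.9 240. ] 89.8
board 7 0.87 [525.1  -1.8] [ 89.  242.9] 89.3
handle [array([ 0.4492, -0.0068, -0.0822]), array([ 0.485 , -0.0061,  0.0209]), array([ 0.461 , -0.0159, -0.009 ]), array([ 0.4657, -0.012 , -0.0079])]
blade [array([0.5735, 0.0014, 0.0199]), array([0.5719, 0.0039, 0.0161]), array([0.5722, 0.0015, 0.014 ]), array([0.5725, 0.0023, 0.015 ])]
now [519.1  -2.  250.4] -84.6 F [-0.5 -0.6 -0.5] w 0.996 gf 0.0 t 3.9 q6 1.33
  dx 1 dy 0 dz 150 turn -0.001 rows 4
```

View pics/w1.png

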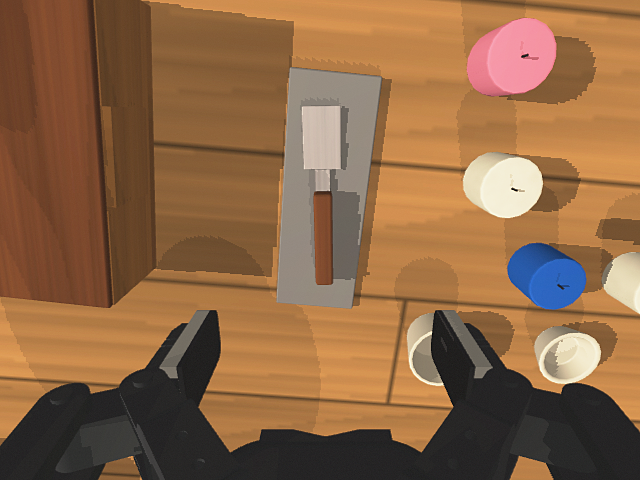

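Wrist view: the server handle is at (323,240) with its blade up at (321,140) on the slate board. The box front is at the left, and the white candle is at (503,185).

apply_moves --series '[{"jaw": 0,"dx": -2,"dy": 0,"dz": 40,"turn": -0.01},{"jaw": 0,"dx": -2,"dy": 0,"dz": 80,"turn": -0.01},{"jaw": 0,"dx": -2,"dy": 0,"dz": 120,"turn": -0.01},{"jaw": 0,"dx": -2,"dy": 0,"dz": 155,"turn": -0.01},{"jaw": 0,"dx": -2,"dy": 0,"dz": 180,"turn": -0.01}]'

```text
time: 4.35
tool_pos: [0.5151, -0.002, 0.0667]
tool_rot: [-0.0, 0.999, 0.052, -0.002]
contact_force: [-0.2, 0.3, -0.6]
gripper_width: 1.001
grasp_force: 0.0
```

apply_moves --series '[{"jaw": 0,"dx": 0,"dy": 0,"dz": 20,"turn": 0},{"jaw": 0,"dx": 0,"dy": 0,"dz": 39,"turn": 0},{"jaw": 0,"dx": 0,"dy": 0,"dz": 39,"turn": 0}]'

```text
time: 4.6
tool_pos: [0.5137, -0.0019, 0.027]
tool_rot: [-0.001, 0.999, 0.052, -0.004]
contact_force: [-0.9, 0.7, -0.1]
gripper_width: 1.001
grasp_force: 0.0
```

apply_moves --series '[{"jaw": 1,"dx": 0,"dy": 0,"dz": 0,"turn": 0},{"jaw": 1,"dx": 0,"dy": 0,"dz": 0,"turn": 0},{"jaw": 1,"dx": 0,"dy": 0,"dz": 0,"turn": 0},{"jaw": 1,"dx": 0,"dy": 0,"dz": 0,"turn": 0},{"jaw": 1,"dx": 0,"dy": 0,"dz": 0,"turn": 0}]'

```text
time: 5.02
tool_pos: [0.5182, -0.0028, 0.0327]
tool_rot: [0.0, 0.999, 0.052, 0.001]
contact_force: [-0.1, 0.8, 0.1]
gripper_width: 0.3
grasp_force: 0.0
```

apply_moves --series '[{"jaw": 1,"dx": 0,"dy": 0,"dz": 0,"turn": 0},{"jaw": 1,"dx": 0,"dy": 0,"dz": 0,"turn": 0},{"jaw": 1,"dx": 0,"dy": 0,"dz": 0,"turn": 0},{"jaw": 1,"dx": 0,"dy": 0,"dz": 0,"turn": 0},{"jaw": 1,"dx": 0,"dy": 0,"dz": 0,"turn": 0}]'

```text
time: 5.43
tool_pos: [0.5183, -0.0028, 0.0327]
tool_rot: [0.0, 0.999, 0.052, 0.001]
contact_force: [-0.5, 0.9, 6.7]
gripper_width: 0.189
grasp_force: 61.0
```

apply_moves --series '[{"jaw": 1,"dx": 0,"dy": 0,"dz": -15,"turn": 0},{"jaw": 1,"dx": 0,"dy": 0,"dz": -40,"turn": 0},{"jaw": 1,"dx": 0,"dy": 0,"dz": -80,"turn": 0},{"jaw": 1,"dx": 0,"dy": 0,"dz": -117,"turn": 0},{"jaw": 1,"dx": 0,"dy": 0,"dz": -117,"turn": 0}]'

```text
time: 5.85
tool_pos: [0.5219, -0.0033, 0.1569]
tool_rot: [0.001, 0.999, 0.052, 0.007]
contact_force: [1.6, 0.0, 0.4]
gripper_width: 0.192
grasp_force: 60.2
```

```bash
python3 -c "
from h import *
plan((.550,.03,.15,-2),(.5517,.0567,.0975,-2))"
```

```text
now [521.9  -3.3 156.9] -84.0 F [1.6 0.  0.4] w 0.192 gf 60.2 t 5.8 q6 1.32
  dx 10 dy -10 dz 2 turn -0.477 rows 4
  dx 14 dy -4 dz 2 turn -0.477 rows 4
  dx 14 dy 3 dz 2 turn -0.477 rows 4
  dx 27 dy 1 dz 52 turn -0.000 rows 2
```

apply_moves --series '[{"jaw": 1,"dx": 12,"dy": -12,"dz": 0,"turn": -0.12},{"jaw": 1,"dx": 12,"dy": -12,"dz": 0,"turn": -0.24},{"jaw": 1,"dx": 12,"dy": -12,"dz": 0,"turn": -0.36},{"jaw": 1,"dx": 12,"dy": -12,"dz": 0,"turn": -0.478},{"jaw": 1,"dx": 12,"dy": -12,"dz": 0,"turn": -0.478}]'

```text
time: 6.27
tool_pos: [0.5275, 0.0106, 0.1475]
tool_rot: [-0.0, 0.958, 0.288, -0.001]
contact_force: [0.0, 0.2, -0.2]
gripper_width: 0.194
grasp_force: 60.1
```

apply_moves --series '[{"jaw": 1,"dx": 14,"dy": -4,"dz": 0,"turn": -0.12},{"jaw": 1,"dx": 14,"dy": -4,"dz": 0,"turn": -0.24},{"jaw": 1,"dx": 14,"dy": -4,"dz": 0,"turn": -0.36},{"jaw": 1,"dx": 14,"dy": -4,"dz": 0,"turn": -0.477},{"jaw": 1,"dx": 14,"dy": -4,"dz": 0,"turn": -0.477}]'

```text
time: 6.68
tool_pos: [0.5371, 0.0216, 0.1477]
tool_rot: [-0.0, 0.863, 0.505, -0.0]
contact_force: [0.1, -0.3, -0.6]
gripper_width: 0.189
grasp_force: 60.1
```

apply_moves --series '[{"jaw": 1,"dx": 14,"dy": 3,"dz": 0,"turn": -0.12},{"jaw": 1,"dx": 14,"dy": 3,"dz": 0,"turn": -0.24},{"jaw": 1,"dx": 14,"dy": 3,"dz": 0,"turn": -0.36},{"jaw": 1,"dx": 14,"dy": 3,"dz": 0,"turn": -0.477},{"jaw": 1,"dx": 14,"dy": 3,"dz": 0,"turn": -0.477}]'

```text
time: 7.1
tool_pos: [0.5467, 0.0323, 0.1479]
tool_rot: [-0.0, 0.72, 0.694, -0.0]
contact_force: [0.9, -0.0, -1.0]
gripper_width: 0.193
grasp_force: 60.1
```

```bash
python3 - <<'E'
from h import *
fs=[grab_frame(n) for n in("wrist","top","scene")]
cv2.imwrite("pics/w2.png",fs[0]["pixels"][:,:,::-1])
cv2.imwrite("pics/s2.png",cv2.resize(fs[2]["pixels"][170:410,230:550,::-1],None,fx=2.5,fy=2.5,interpolation=cv2.INTER_CUBIC))
for n,z in(("server",.132),("lid",.092)):
  for g in fs:
    for o in spotter.outline_of(g,n)[:1]:
        m=o["region"];r=rect(g,m,z);print(n,g["shot"],round(o["conf"],2),o["extent"],np.round(r[0],1),np.round(r[1],1),round(r[2],1))
s=state();print(s["tool_pos"])
xh=np.array([np.sin(np.radians(2)),np.cos(np.radians(2)),0])
for g in fs: print(proj(g,np.array([.5557,.1686,.079])).round(1),proj(g,s["tool_pos"]+xh*.092-[0,0,.0185]).round(1))
plan((.5517,.0567,.0975,-2))
E
```

```text
server 8 0.96 [276.7, 87.0, 375.9, 437.7] [545.6  45.2] [156.9  34.9] 87.8
server 9 0.64 [330.8, 257.0, 339.3, 266.0] [543.7 -40. ] [16.8 18.7] 0.3
server 10 0.7 [319.3, 212.8, 373.9, 268.6] [552.9  34.2] [182.3  36.7] 89.0
lid 8 0.5 [276.0, 84.4, 375.6, 433.9] [545.2  25.8] [202.1  45.2] 88.1
lid 9 0.97 [118.1, 188.8, 228.6, 321.1] [557.4 268.1] [204.2 252.4] 88.2
lid 10 0.57 [331.1, 267.6, 485.8, 393.3] [561.  269.2] [208.4 253.8] 87.8
[0.54690297 0.03223222 0.14831435]
[[337.7 -14.4]] [[329.8  84.5]]
[[225.  254.1]] [[243.7 255.7]]
[[378.4 294. ]] [[368.6 266.3]]
now [546.9  32.2 148.3] -2.1 F [ 0.3  0.3 -0.8] w 0.19 gf 60.1 t 7.5 q6 -0.04
  dx 25 dy 4 dz 51 turn -0.001 rows 2
```

View pics/w2.png

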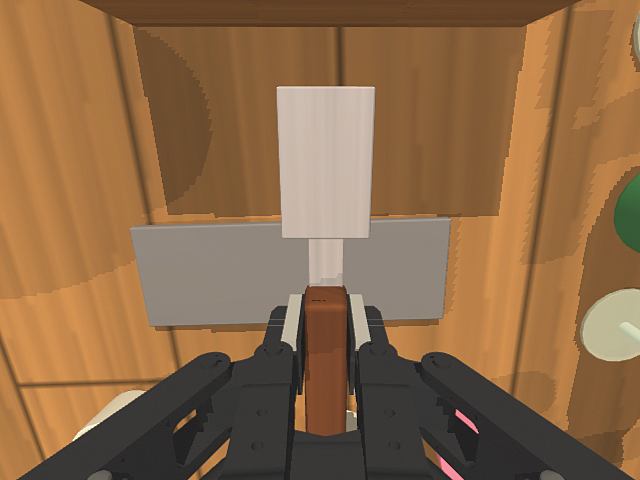

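View pics/s2.png

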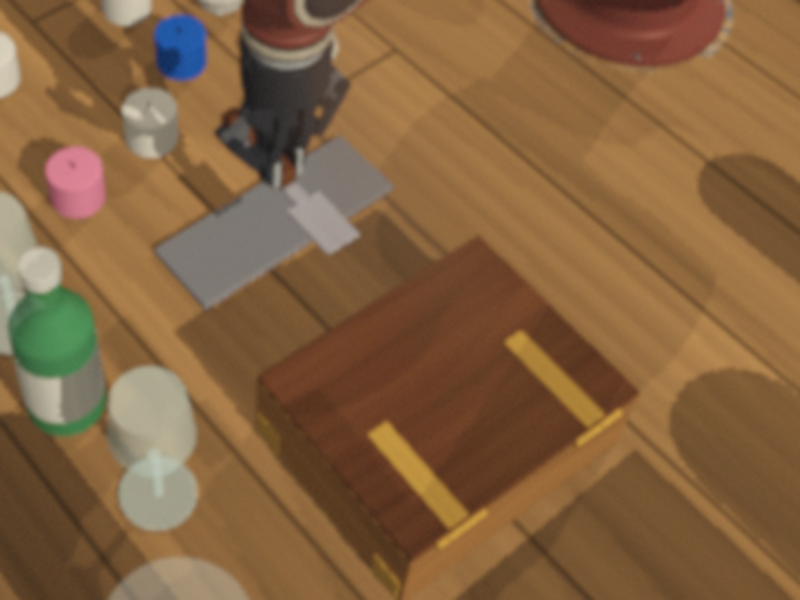

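The wrist view shows the blade straight ahead, with its tip's middle at (326,87) against a predicted (330,84). The scene crop agrees, so I'm lowering to notch height.

apply_moves --series '[{"jaw": 1,"dx": 13,"dy": 4,"dz": 25,"turn": 0},{"jaw": 1,"dx": 25,"dy": 4,"dz": 51,"turn": 0},{"jaw": 1,"dx": 25,"dy": 4,"dz": 51,"turn": 0},{"jaw": 1,"dx": 25,"dy": 4,"dz": 51,"turn": 0},{"jaw": 1,"dx": 25,"dy": 4,"dz": 51,"turn": 0}]'

```text
time: 7.97
tool_pos: [0.5523, 0.0568, 0.0982]
tool_rot: [0.0, 0.719, 0.695, 0.0]
contact_force: [-0.1, -0.6, -1.1]
gripper_width: 0.192
grasp_force: 60.1
```

apply_moves --series '[{"jaw": 1,"dx": 8,"dy": 0,"dz": 0,"turn": 0},{"jaw": 1,"dx": 14,"dy": 0,"dz": 0,"turn": 0},{"jaw": 1,"dx": 20,"dy": 0,"dz": 0,"turn": 0},{"jaw": 1,"dx": 26,"dy": 0,"dz": 0,"turn": 0},{"jaw": 1,"dx": 26,"dy": 0,"dz": 0,"turn": 0}]'

```text
time: 8.38
tool_pos: [0.553, 0.0843, 0.0979]
tool_rot: [0.0, 0.719, 0.695, 0.0]
contact_force: [-1.0, 0.2, -0.6]
gripper_width: 0.194
grasp_force: 60.1
```

```bash
python3 - <<'E'
from h import *
f=grab_frame("scene");w=grab_frame("wrist")
a=cv2.resize(f["pixels"][220:320,310:430,::-1],(480,400),interpolation=cv2.INTER_CUBIC)
b=cv2.resize(w["pixels"][0:300,160:480,::-1],(320,300))
c=np.zeros((400,800,3),np.uint8);c[:,:480]=a;c[:300,480:]=b
cv2.imwrite("pics/n3.png",c)
plan((.5535,.1067,.0975,-2))
E
```

```text
now [552.7  83.5  97.5] -2.0 F [ 0.8  0.3 -1.4] w 0.193 gf 60.1 t 8.5 q6 0.05
  dx 23 dy -0 dz 0 turn 0.001 rows 1
```

View pics/n3.png

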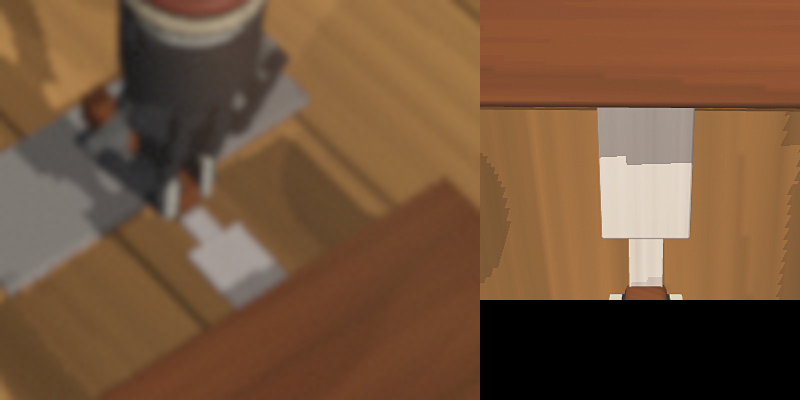

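The blade tip is in the notch under the lid edge, at crop (645,107) in the wrist half, with no contact force. Next I push in and pry.

apply_moves --series '[{"jaw": 1,"dx": 10,"dy": 0,"dz": 0,"turn": 0},{"jaw": 1,"dx": 20,"dy": 0,"dz": 0,"turn": 0},{"jaw": 1,"dx": 30,"dy": 0,"dz": 0,"turn": 0},{"jaw": 1,"dx": 30,"dy": 0,"dz": 0,"turn": 0},{"jaw": 1,"dx": 30,"dy": 0,"dz": 0,"turn": 0}]'

```text
time: 8.9
tool_pos: [0.5537, 0.1139, 0.0972]
tool_rot: [0.0, 0.719, 0.695, -0.0]
contact_force: [0.4, -0.6, -0.2]
gripper_width: 0.192
grasp_force: 60.1
```

apply_moves --series '[{"jaw": 1,"dx": 0,"dy": 0,"dz": -6,"turn": 0},{"jaw": 1,"dx": 0,"dy": 0,"dz": -14,"turn": 0},{"jaw": 1,"dx": 1,"dy": 0,"dz": -22,"turn": 0},{"jaw": 1,"dx": 2,"dy": 0,"dz": -30,"turn": 0},{"jaw": 1,"dx": 3,"dy": 0,"dz": -40,"turn": 0}]'

```text
time: 9.32
tool_pos: [0.5532, 0.1159, 0.1376]
tool_rot: [-0.0, 0.719, 0.695, -0.001]
contact_force: [-0.9, 0.9, -3.1]
gripper_width: 0.192
grasp_force: 63.1
```

apply_moves --series '[{"jaw": 1,"dx": 2,"dy": 0,"dz": -6,"turn": 0},{"jaw": 1,"dx": 3,"dy": 0,"dz": -12,"turn": 0},{"jaw": 1,"dx": 4,"dy": 0,"dz": -16,"turn": 0},{"jaw": 1,"dx": 6,"dy": 0,"dz": -20,"turn": 0},{"jaw": 1,"dx": 8,"dy": 0,"dz": -24,"turn": 0}]'

```text
time: 9.73
tool_pos: [0.5544, 0.1238, 0.1618]
tool_rot: [0.001, 0.719, 0.695, -0.0]
contact_force: [0.0, -2.4, -3.0]
gripper_width: 0.19
grasp_force: 63.2
```

```bash
python3 - <<'E'
from h import *
f=grab_frame("scene");w=grab_frame("wrist")
a=cv2.resize(f["pixels"][200:400,320:500,::-1],(450,500),interpolation=cv2.INTER_CUBIC)
b=cv2.resize(w["pixels"][:,:,::-1],(350,262))
c=np.zeros((500,800,3),np.uint8);c[:,:450]=a;c[:262,450:]=b
cv2.imwrite("pics/p4.png",c)
plan((.5535,.1067,.0975,-2))
E
```

```text
now [554.6 124.3 162.3] -2.0 F [-1.2 -1.3 -0.3] w 0.193 gf 63.4 t 9.8 q6 0.12
  dx -18 dy -0 dz 65 turn 0.000 rows 2
```

View pics/p4.png

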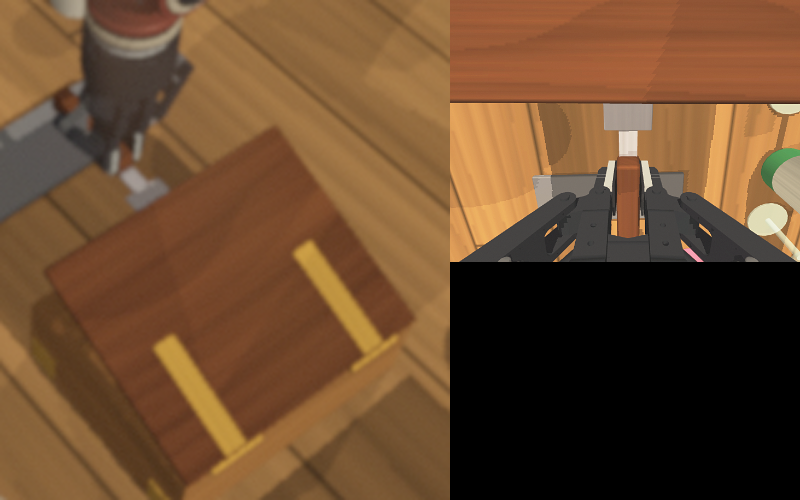

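The lid is up about 0.37 rad on the blade, with no slip visible. I continue along the arc.

apply_moves --series '[{"jaw": 1,"dx": 10,"dy": 0,"dz": -19,"turn": 0},{"jaw": 1,"dx": 19,"dy": 0,"dz": -33,"turn": 0},{"jaw": 1,"dx": 29,"dy": 0,"dz": -46,"turn": 0},{"jaw": 1,"dx": 40,"dy": 0,"dz": -58,"turn": 0},{"jaw": 1,"dx": 52,"dy": 0,"dz": -68,"turn": 0}]'

```text
time: 10.25
tool_pos: [0.5562, 0.1772, 0.2311]
tool_rot: [0.0, 0.719, 0.695, 0.001]
contact_force: [-0.9, -3.0, -2.6]
gripper_width: 0.195
grasp_force: 63.4
```

apply_moves --series '[{"jaw": 1,"dx": 13,"dy": 0,"dz": -10,"turn": 0},{"jaw": 1,"dx": 27,"dy": 0,"dz": -18,"turn": 0},{"jaw": 1,"dx": 43,"dy": 0,"dz": -25,"turn": 0},{"jaw": 1,"dx": 58,"dy": 0,"dz": -30,"turn": 0},{"jaw": 1,"dx": 74,"dy": 0,"dz": -34,"turn": 0}]'

```text
time: 10.67
tool_pos: [0.5589, 0.2517, 0.2642]
tool_rot: [0.0, 0.719, 0.695, 0.001]
contact_force: [1.3, -1.6, -1.5]
gripper_width: 0.189
grasp_force: 63.3
```

```bash
python3 - <<'E'
from h import *
f=grab_frame("scene");w=grab_frame("top")
a=cv2.resize(f["pixels"][200:400,320:500,::-1],(450,500),interpolation=cv2.INTER_CUBIC)
b=cv2.resize(w["pixels"][150:350,80:360,::-1],(350,250))
c=np.zeros((500,800,3),np.uint8);c[:,:450]=a;c[:250,450:]=b
cv2.imwrite("pics/p5.png",c)
plan((.5535,.1067,.0975,-2))
E
```

```text
now [558.9 253.1 264.6] -1.8 F [-0.1 -0.3 -0.2] w 0.195 gf 63.5 t 10.8 q6 0.34
  dx -73 dy -0 dz 84 turn 0.001 rows 3
  dx -73 dy -0 dz 84 turn 0.001 rows 3
```

View pics/p5.png

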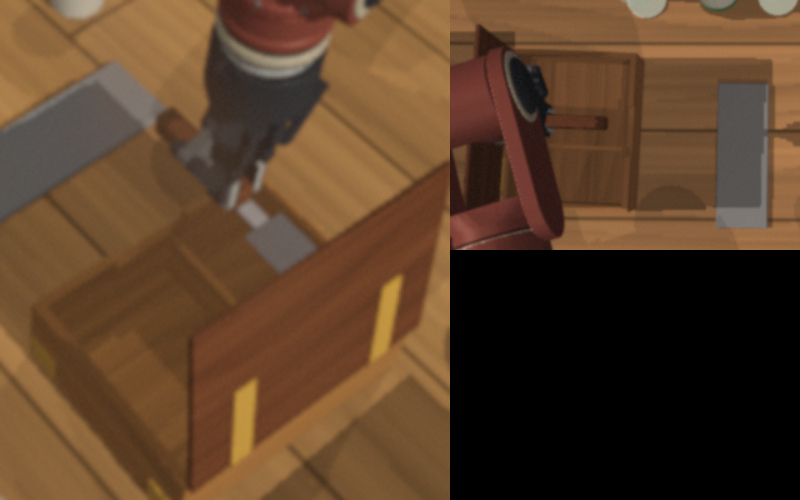

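The lid is near upright and the box is open; its divider is visible. I push a little further, then return the server to the board.

apply_moves --series '[{"jaw": 1,"dx": 14,"dy": 0,"dz": 0,"turn": 0},{"jaw": 1,"dx": 28,"dy": 0,"dz": 0,"turn": 0},{"jaw": 1,"dx": 40,"dy": 0,"dz": 0,"turn": 0},{"jaw": 1,"dx": 40,"dy": 0,"dz": 0,"turn": 0},{"jaw": 1,"dx": 40,"dy": 0,"dz": 0,"turn": 0}]'

```text
time: 11.18
tool_pos: [0.5596, 0.2909, 0.2628]
tool_rot: [-0.0, 0.719, 0.695, -0.0]
contact_force: [0.6, -0.1, -1.1]
gripper_width: 0.192
grasp_force: 63.5
```

apply_moves --series '[{"jaw": 1,"dx": -30,"dy": 0,"dz": 0,"turn": 0},{"jaw": 1,"dx": -65,"dy": 0,"dz": 0,"turn": 0},{"jaw": 1,"dx": -100,"dy": 0,"dz": 0,"turn": 0},{"jaw": 1,"dx": -135,"dy": 0,"dz": 0,"turn": 0},{"jaw": 1,"dx": -170,"dy": 0,"dz": 0,"turn": 0}]'

```text
time: 11.6
tool_pos: [0.5535, 0.1185, 0.2632]
tool_rot: [-0.0, 0.719, 0.695, 0.0]
contact_force: [0.6, 0.7, -1.4]
gripper_width: 0.193
grasp_force: 63.5
```

```bash
python3 - <<'E'
from h import *
plan((.5183,-.0028,.15,-84))
E
```

```text
now [553.5 118.5 263.2] -2.0 F [ 0.6  0.7 -1.4] w 0.193 gf 63.5 t 11.6 q6 0.11
  dx -41 dy -10 dz 38 turn 0.477 rows 4
  dx -41 dy 10 dz 38 turn 0.477 rows 4
  dx -32 dy 27 dz 38 turn 0.477 rows 4
```

apply_moves --series '[{"jaw": 1,"dx": -41,"dy": -10,"dz": 20,"turn": 0.12},{"jaw": 1,"dx": -41,"dy": -10,"dz": 38,"turn": 0.24},{"jaw": 1,"dx": -41,"dy": -10,"dz": 38,"turn": 0.36},{"jaw": 1,"dx": -41,"dy": -10,"dz": 38,"turn": 0.477},{"jaw": 1,"dx": -41,"dy": -10,"dz": 38,"turn": 0.477}]'

```text
time: 12.02
tool_pos: [0.5421, 0.0788, 0.2247]
tool_rot: [-0.0, 0.864, 0.504, -0.0]
contact_force: [-0.5, 0.9, -1.0]
gripper_width: 0.197
grasp_force: 63.5
```

apply_moves --series '[{"jaw": 1,"dx": -41,"dy": 10,"dz": 20,"turn": 0.12},{"jaw": 1,"dx": -41,"dy": 10,"dz": 38,"turn": 0.24},{"jaw": 1,"dx": -41,"dy": 10,"dz": 38,"turn": 0.36},{"jaw": 1,"dx": -41,"dy": 10,"dz": 38,"turn": 0.477},{"jaw": 1,"dx": -41,"dy": 10,"dz": 38,"turn": 0.477}]'

```text
time: 12.43
tool_pos: [0.531, 0.0386, 0.1871]
tool_rot: [-0.0, 0.958, 0.287, -0.0]
contact_force: [0.3, 0.2, -0.1]
gripper_width: 0.19
grasp_force: 63.5
```

apply_moves --series '[{"jaw": 1,"dx": -32,"dy": 27,"dz": 20,"turn": 0.12},{"jaw": 1,"dx": -32,"dy": 27,"dz": 38,"turn": 0.24},{"jaw": 1,"dx": -32,"dy": 27,"dz": 38,"turn": 0.36},{"jaw": 1,"dx": -32,"dy": 27,"dz": 38,"turn": 0.477},{"jaw": 1,"dx": -32,"dy": 27,"dz": 38,"turn": 0.477}]'

```text
time: 12.85
tool_pos: [0.5193, -0.0014, 0.1494]
tool_rot: [-0.0, 0.999, 0.054, 0.0]
contact_force: [-0.9, -0.5, -0.5]
gripper_width: 0.191
grasp_force: 63.5
```

```bash
python3 - <<'E'
from h import *
f=grab_frame("wrist");t=grab_frame("top")
for g in(f,t):
  for n in("server","board"):
    for o in spotter.outline_of(g,n)[:1]:
        r=rect(g,o["region"],.13 if n=="server" else .008);print(n,g["shot"],round(o["conf"],2),np.round(r[0],1),np.round(r[1],1),round(r[2],1))
s=state()["tool_pos"];d=np.radians(6)
print(o and proj(f,s+[.092*np.cos(d),.092*np.sin(d),-.0185]).round(1))
o=spotter.outline_of(f,"server");print([(x["conf"],x["extent"]) for x in o[:1]])
plan((.5183,-.0028,.05,-84),(.5183,-.0028,.033,-84))
E
```

```text
server 17 0.65 [ 5.292e+02 -1.000e-01] [160.5  35.8] 6.2
board 17 0.79 [534.4  -3.4] [ 85.1 207.6] 89.7
server 18 0.46 [ 550.  -157.5] [52.1 50.5] 89.9
board 18 0.56 [520.6  -3.1] [ 84.2 238.1] 89.5
[[326.6  78.3]]
[(0.65, [278.6, 86.6, 377.1, 435.6])]
now [519.5  -1.2 149.7] -83.9 F [ 0.7  0.5 -1.1] w 0.19 gf 63.5 t 13.2 q6 1.32
  dx -1 dy 1 dz 100 turn 0.002 rows 3
  dx 0 dy 0 dz 17 turn -0.000 rows 1
```

apply_moves --series '[{"jaw": 1,"dx": -1,"dy": 1,"dz": 38,"turn": 0},{"jaw": 1,"dx": -1,"dy": 1,"dz": 76,"turn": 0},{"jaw": 1,"dx": -1,"dy": 1,"dz": 100,"turn": 0},{"jaw": 1,"dx": -1,"dy": 1,"dz": 108,"turn": 0},{"jaw": 1,"dx": -1,"dy": 1,"dz": 115,"turn": 0}]'

```text
time: 13.62
tool_pos: [0.5176, -0.0022, 0.033]
tool_rot: [-0.0, 0.999, 0.053, -0.001]
contact_force: [-0.0, 0.1, -0.5]
gripper_width: 0.191
grasp_force: 63.5
```

apply_moves --series '[{"jaw": 1,"dx": 0,"dy": 0,"dz": 1,"turn": 0},{"jaw": 0.7,"dx": 0,"dy": 0,"dz": 1,"turn": 0},{"jaw": 0.5,"dx": 0,"dy": 0,"dz": 1,"turn": 0},{"jaw": 0.3,"dx": 0,"dy": 0,"dz": 1,"turn": 0},{"jaw": 0,"dx": 0,"dy": 0,"dz": 1,"turn": 0}]'

```text
time: 14.03
tool_pos: [0.5195, -0.0026, 0.0348]
tool_rot: [0.0, 0.999, 0.052, 0.001]
contact_force: [-0.7, -0.3, 0.3]
gripper_width: 0.715
grasp_force: 0.0
```

apply_moves --series '[{"jaw": 0,"dx": 0,"dy": 0,"dz": 0,"turn": 0},{"jaw": 0,"dx": 0,"dy": 0,"dz": -30,"turn": 0},{"jaw": 0,"dx": 0,"dy": 0,"dz": -70,"turn": 0},{"jaw": 0,"dx": 0,"dy": 0,"dz": -110,"turn": 0},{"jaw": 0,"dx": 0,"dy": 0,"dz": -150,"turn": 0}]'

```text
time: 14.45
tool_pos: [0.5179, -0.0024, 0.1849]
tool_rot: [-0.0, 0.999, 0.052, -0.0]
contact_force: [1.0, -0.9, -0.1]
gripper_width: 1.002
grasp_force: 0.0
```

```bash
python3 - <<'E'
from h import *
fs=[grab_frame("scene"),grab_frame("wrist"),grab_frame("top")]
w=fs[1]
a=cv2.resize(fs[0]["pixels"][130:400,170:500,::-1],(440,360))
b=cv2.resize(w["pixels"][:,:,::-1],(360,270))
c=np.zeros((360,800,3),np.uint8);c[:,:440]=a;c[:270,440:]=b
cv2.imwrite("pics/r6.png",c)
for g in fs:
  for n in("server","candle0"):
    for o in spotter.outline_of(g,n):
        col=np.median(g["pixels"][o["region"]],0)
        if n=="server" or (col.max()-col.min()<60 and col.min()>120):
            p=px(o["region"]).mean(0);r=rect(g,o["region"],.024);print(n,g["shot"],round(o["conf"],2),p.round(1),onz(g,p,.024)[0].round(4),np.round(r[0],1),np.round(r[1],1),round(r[2],1))
plan((.5183,-.0028,.15,-84))
E
```

```text
server 19 0.61 [336.7 257.8] [0.5394 0.0041 0.024 ] [529.7   3.4] [182.   36.6] 7.3
candle0 19 0.79 [279.5 167.2] [ 0.4675 -0.3418  0.024 ] [ 466.6 -343. ] [98.  53.7] 55.6
candle0 19 0.67 [226.  195.5] [ 0.6432 -0.3411  0.024 ] [ 643.5 -341.8] [97.1 56.4] 64.6
candle0 19 0.59 [289.8 218.7] [ 0.5563 -0.1689  0.024 ] [ 557.2 -169.4] [89.4 54.9] 53.6
server 20 0.86 [323.7 193.8] [5.445e-01 4.000e-04 2.400e-02] [521.1  -2.1] [175.3  34.6] 6.0
candle0 20 0.62 [533.6 206.4] [ 0.5522 -0.1717  0.024 ] [ 551.9 -171.3] [82.1 59. ] 72.4
server 21 0.75 [313.3 273. ] [ 0.5208 -0.0037  0.024 ] [523.1   0.9] [171.6  31.3] 2.7
server 21 0.61 [480.6 302.2] [ 0.4639 -0.3425  0.024 ] [ 463.3 -342.3] [54.3 62.5] 0.4
candle0 21 0.78 [394.  257.1] [ 0.5541 -0.1683  0.024 ] [ 554.4 -168.3] [53.1 57.1] 0.3
candle0 21 0.62 [478.5 215.5] [ 0.6402 -0.3411  0.024 ] [ 638.8 -341.5] [57.3 59.9] 44.1
candle0 21 0.62 [480.5 302.4] [ 0.4634 -0.3423  0.024 ] [ 463.3 -342.3] [54.3 62.6] 0.4
now [517.3  -2.3 181.2] -84.0 F [-0.3 -1.  -0.3] w 0.997 gf 0.0 t 14.9 q6 1.32
  dx 1 dy 1 dz 31 turn 0.000 rows 1
```

View pics/r6.png

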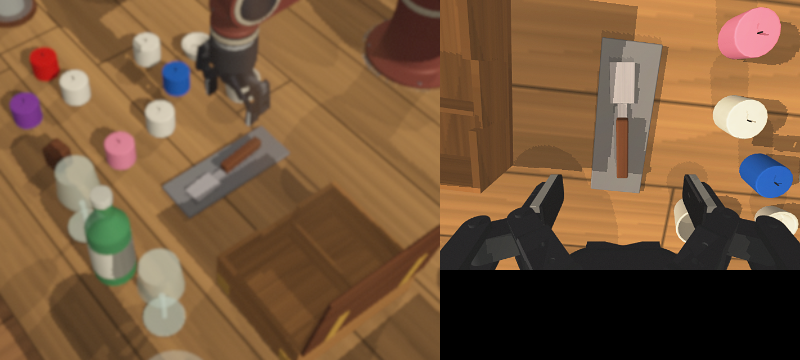

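The server is back on the board at wrist crop (622,130) and the lid is open past upright. The three white candles stand at (0.555,-0.169), (0.642,-0.341) and (0.465,-0.342). I'll take the nearest first.

```bash
python3 - <<'E'
from h import *
plan((.5555,-.169,.15,-2),(.5555,-.169,.034,-2))
E
```

```text
now [517.3  -2.3 181.2] -84.0 F [-0.3 -1.  -0.3] w 0.997 gf 0.0 t 14.9 q6 1.32
  dx 7 dy 57 dz 10 turn -0.477 rows 4
  dx -20 dy 53 dz 10 turn -0.477 rows 4
  dx -42 dy 38 dz 10 turn -0.477 rows 4
  dx 0 dy 0 dz 116 turn 0.000 rows 3
```

apply_moves --series '[{"jaw": 0,"dx": 7,"dy": 57,"dz": 10,"turn": -0.12},{"jaw": 0,"dx": 7,"dy": 57,"dz": 10,"turn": -0.24},{"jaw": 0,"dx": 7,"dy": 57,"dz": 10,"turn": -0.36},{"jaw": 0,"dx": 7,"dy": 57,"dz": 10,"turn": -0.477},{"jaw": 0,"dx": 7,"dy": 57,"dz": 10,"turn": -0.477}]'

```text
time: 15.32
tool_pos: [0.5306, -0.0587, 0.1716]
tool_rot: [-0.001, 0.958, 0.287, -0.001]
contact_force: [-1.2, -0.2, 0.1]
gripper_width: 0.998
grasp_force: 0.0
```

apply_moves --series '[{"jaw": 0,"dx": -20,"dy": 53,"dz": 10,"turn": -0.12},{"jaw": 0,"dx": -20,"dy": 53,"dz": 10,"turn": -0.24},{"jaw": 0,"dx": -20,"dy": 53,"dz": 10,"turn": -0.36},{"jaw": 0,"dx": -20,"dy": 53,"dz": 10,"turn": -0.477},{"jaw": 0,"dx": -20,"dy": 53,"dz": 10,"turn": -0.477}]'

```text
time: 15.73
tool_pos: [0.5433, -0.1137, 0.1622]
tool_rot: [-0.001, 0.863, 0.504, -0.001]
contact_force: [-0.5, -0.8, -0.4]
gripper_width: 0.998
grasp_force: 0.0
```

apply_moves --series '[{"jaw": 0,"dx": -42,"dy": 38,"dz": 10,"turn": -0.12},{"jaw": 0,"dx": -42,"dy": 38,"dz": 10,"turn": -0.24},{"jaw": 0,"dx": -42,"dy": 38,"dz": 10,"turn": -0.36},{"jaw": 0,"dx": -42,"dy": 38,"dz": 10,"turn": -0.477},{"jaw": 0,"dx": -42,"dy": 38,"dz": 10,"turn": -0.477}]'

```text
time: 16.15
tool_pos: [0.556, -0.1688, 0.1526]
tool_rot: [-0.001, 0.72, 0.694, -0.0]
contact_force: [0.3, 0.4, -0.2]
gripper_width: 0.996
grasp_force: 0.0
```

```bash
cat >> h.py <<'E'
def whites(views=("wrist","scene","top"),z=.024):
    """one z-plane fix per white candle and view: scene/top also by top-face-free centroid"""
    fs={}
    for n in views:
        g=grab_frame(n);fs[n]=g
        for o in spotter.outline_of(g,"candle0"):
            col=np.median(g["pixels"][o["region"]],0)
            if col.max()-col.min()<60 and col.min()>110:
                p=px(o["region"]).mean(0);print(n,round(o["conf"],2),np.round(o["extent"]),onz(g,p,z)[0].round(4))
    return fs
E
python3 - <<'E'
from h import *
fs=whites();cv2.imwrite("pics/c7.png",fs["wrist"]["pixels"][:,:,::-1])
plan((.5555,-.169,.034,-2))
E
```

```text
wrist 0.94 [280. 192. 366. 286.] [ 0.552  -0.1704  0.024 ]
wrist 0.84 [393. 375. 452. 451.] [ 0.6299 -0.3285  0.024 ]
wrist 0.59 [200. 388. 262. 452.] [ 0.4698 -0.3272  0.024 ]
scene 0.96 [213. 184. 238. 212.] [ 0.6443 -0.3409  0.024 ]
scene 0.69 [279. 208. 308. 233.] [ 0.5571 -0.1682  0.024 ]
scene 0.42 [278. 170. 292. 182.] [ 0.4752 -0.3077  0.024 ]
top 0.73 [464. 201. 495. 232.] [ 0.6415 -0.3409  0.024 ]
top 0.73 [466. 288. 497. 315.] [ 0.463  -0.3426  0.024 ]
top 0.3 [328. 110. 363. 161.] [ 0.8072 -0.0627  0.024 ]
now [ 556.3 -168.6  153.3] -2.1 F [-0.4 -0.2  0.5] w 0.999 gf 0.0 t 16.4 q6 -0.39
  dx -0 dy -1 dz 119 turn -0.002 rows 4
```

View pics/c7.png

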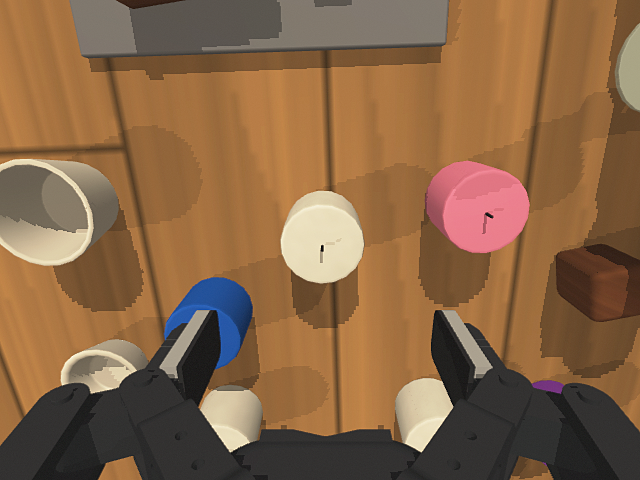

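The close wrist view has the white candle centred at (322,236), with blue at (210,320) and pink at (478,207) beside it. The choice is confirmed, so I grasp it.

apply_moves --series '[{"jaw": 0,"dx": -1,"dy": -2,"dz": 38,"turn": 0},{"jaw": 0,"dx": -1,"dy": -2,"dz": 76,"turn": 0},{"jaw": 0,"dx": -1,"dy": -2,"dz": 105,"turn": 0},{"jaw": 0,"dx": -1,"dy": -2,"dz": 119,"turn": 0},{"jaw": 0,"dx": -1,"dy": -2,"dz": 119,"turn": 0}]'

```text
time: 16.87
tool_pos: [0.5513, -0.1684, 0.0301]
tool_rot: [-0.004, 0.72, 0.694, -0.001]
contact_force: [0.0, -0.8, -0.1]
gripper_width: 1.0
grasp_force: 0.0
```

apply_moves --series '[{"jaw": 1,"dx": 0,"dy": 0,"dz": 0,"turn": 0},{"jaw": 1,"dx": 0,"dy": 0,"dz": 0,"turn": 0},{"jaw": 1,"dx": 0,"dy": 0,"dz": 0,"turn": 0},{"jaw": 1,"dx": 0,"dy": 0,"dz": 0,"turn": 0},{"jaw": 1,"dx": 0,"dy": 0,"dz": 0,"turn": 0}]'

```text
time: 17.28
tool_pos: [0.5566, -0.1708, 0.0376]
tool_rot: [0.003, 0.719, 0.695, 0.001]
contact_force: [0.5, 0.0, 6.7]
gripper_width: 0.639
grasp_force: 64.3
```

apply_moves --series '[{"jaw": 1,"dx": 0,"dy": 0,"dz": -15,"turn": 0},{"jaw": 1,"dx": 0,"dy": 0,"dz": -45,"turn": 0},{"jaw": 1,"dx": 0,"dy": 0,"dz": -80,"turn": 0},{"jaw": 1,"dx": 0,"dy": 0,"dz": -115,"turn": 0},{"jaw": 1,"dx": 0,"dy": 0,"dz": -126,"turn": 0}]'

```text
time: 17.7
tool_pos: [0.5572, -0.1711, 0.1676]
tool_rot: [0.005, 0.719, 0.695, 0.002]
contact_force: [0.3, -0.8, 0.9]
gripper_width: 0.636
grasp_force: 63.6
```

```bash
python3 - <<'E'
from h import *
plan((.619,.3165,.16,-2),(.619,.3165,.050,-2))
E
```

```text
now [ 557.2 -171.1  167.6] -2.0 F [ 0.3 -0.8  0.9] w 0.636 gf 63.6 t 17.7 q6 -0.39
  dx 163 dy 15 dz 3 turn -0.000 rows 5
  dx 163 dy 15 dz 3 turn -0.000 rows 5
  dx 163 dy 15 dz 3 turn -0.000 rows 5
  dx 0 dy 0 dz 110 turn -0.000 rows 3
```

apply_moves --series '[{"jaw": 1,"dx": 33,"dy": 15,"dz": 0,"turn": 0},{"jaw": 1,"dx": 66,"dy": 15,"dz": 0,"turn": 0},{"jaw": 1,"dx": 99,"dy": 15,"dz": 0,"turn": 0},{"jaw": 1,"dx": 132,"dy": 15,"dz": 0,"turn": 0},{"jaw": 1,"dx": 163,"dy": 15,"dz": 0,"turn": 0}]'

```text
time: 18.12
tool_pos: [0.5745, -0.0058, 0.1599]
tool_rot: [-0.0, 0.719, 0.695, 0.0]
contact_force: [-0.1, -0.1, -1.5]
gripper_width: 0.637
grasp_force: 63.7
```

apply_moves --series '[{"jaw": 1,"dx": 33,"dy": 15,"dz": 0,"turn": 0},{"jaw": 1,"dx": 66,"dy": 15,"dz": 0,"turn": 0},{"jaw": 1,"dx": 99,"dy": 15,"dz": 0,"turn": 0},{"jaw": 1,"dx": 132,"dy": 15,"dz": 0,"turn": 0},{"jaw": 1,"dx": 163,"dy": 15,"dz": 0,"turn": 0}]'

```text
time: 18.53
tool_pos: [0.5952, 0.1568, 0.1598]
tool_rot: [-0.0, 0.719, 0.695, -0.0]
contact_force: [0.7, 0.0, -0.7]
gripper_width: 0.639
grasp_force: 63.8
```

apply_moves --series '[{"jaw": 1,"dx": 35,"dy": 15,"dz": 0,"turn": 0},{"jaw": 1,"dx": 75,"dy": 15,"dz": 0,"turn": 0},{"jaw": 1,"dx": 115,"dy": 15,"dz": 0,"turn": 0},{"jaw": 1,"dx": 145,"dy": 15,"dz": 0,"turn": 0},{"jaw": 1,"dx": 160,"dy": 15,"dz": 0,"turn": 0}]'

```text
time: 18.95
tool_pos: [0.6154, 0.3179, 0.1597]
tool_rot: [-0.001, 0.718, 0.696, 0.0]
contact_force: [-0.9, -0.8, -0.9]
gripper_width: 0.641
grasp_force: 63.9
```

```bash
python3 - <<'E'
from h import *
f=grab_frame("wrist");g=grab_frame("top")
c=np.zeros((480,800,3),np.uint8);c[:360,:480]=cv2.resize(f["pixels"][:,:,::-1],(480,360));c[:266,480:]=cv2.resize(g["pixels"][150:350,80:320,::-1],(320,266))
cv2.imwrite("pics/d8.png",c)
plan((.619,.3165,.050,-2))
E
```

```text
now [615.6 316.5 159.6] -1.8 F [-0.1  0.1 -1.6] w 0.639 gf 63.9 t 19.1 q6 0.4
  dx 0 dy 3 dz 110 turn 0.003 rows 3
```

View pics/d8.png

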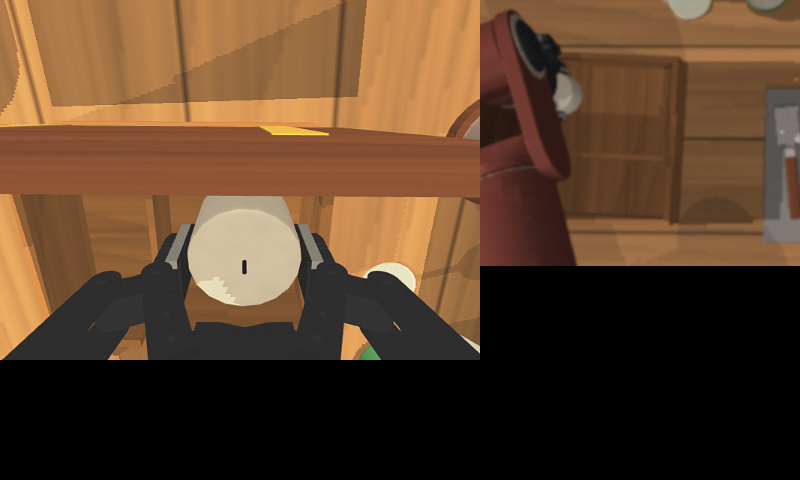

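The wrist half shows the candle held at (244,255), over the wide compartment between the divider (160,230) and the side wall (318,215). I check clearance to the lid before lowering.

```bash
python3 - <<'E'
from h import *
f=grab_frame("wrist");T=f["camera_from_world"];print("cam",-T[:3,:3].T@T[:3,3],"fwd",T[2,:3])
xh=np.array([np.sin(np.radians(2)),np.cos(np.radians(2)),0]);yh=np.array([-xh[1],xh[0],0]);c=np.array([.5593,.2685,0])
W=lambda x,y,z:c+x*xh+y*yh+[0,0,z]
for n,p in dict(divfront=W(-.091,.027,.06),divback=W(.091,.027,.06),wallR=W(.09,-.1205,.085),wallRf=W(-.09,-.1205,.085)).items(): print(n,proj(f,p).round())
for th in(1.5,1.6,1.7,1.8):
    print(th,[proj(f,W(.1-.2*np.cos(th),y,.085+.2*np.sin(th))).round()[0] for y in(-.125,.125)])
print(state()["joint_pos"].round(2))
E
```

```text
cam [0.61660143 0.39831021 0.28395053] fwd [-0.01023496 -0.31704081 -0.94835667]
divfront [[220. 422.]]
divback [[194. 185.]]
wallR [[450. 196.]]
wallRf [[421. 449.]]
1.5 [array([2221., 1395.]), array([-4424.,  1386.])]
1.6 [array([3959., 1505.]), array([-8893.,  1491.])]
1.7 [array([10877.,  1077.]), array([-27969.,    996.])]
1.8 [array([-82593.,  16340.]), array([124054.,  10702.])]
[ 0.37  0.27  1.52 -0.    1.35  0.4 ]
```

apply_moves --series '[{"jaw": 1,"dx": -4,"dy": 0,"dz": 20,"turn": 0},{"jaw": 1,"dx": -4,"dy": 0,"dz": 40,"turn": 0},{"jaw": 1,"dx": -4,"dy": 0,"dz": 55,"turn": 0},{"jaw": 1,"dx": -4,"dy": 0,"dz": 70,"turn": 0},{"jaw": 1,"dx": -4,"dy": 0,"dz": 70,"turn": 0}]'

```text
time: 19.52
tool_pos: [0.6138, 0.3082, 0.0855]
tool_rot: [-0.001, 0.72, 0.694, -0.004]
contact_force: [-1.3, 0.4, -2.9]
gripper_width: 0.639
grasp_force: 63.9
```

apply_moves --series '[{"jaw": 1,"dx": 0,"dy": 0,"dz": 15,"turn": 0},{"jaw": 1,"dx": 0,"dy": 0,"dz": 28,"turn": 0},{"jaw": 1,"dx": 0,"dy": 0,"dz": 37,"turn": 0},{"jaw": 1,"dx": 0,"dy": 0,"dz": 37,"turn": 0},{"jaw": 1,"dx": 0,"dy": 0,"dz": 39,"turn": 0}]'

```text
time: 19.93
tool_pos: [0.6159, 0.3103, 0.0508]
tool_rot: [-0.0, 0.719, 0.695, -0.0]
contact_force: [-1.8, -0.2, 0.3]
gripper_width: 0.64
grasp_force: 64.0
```

apply_moves --series '[{"jaw": 0.25,"dx": 0,"dy": 0,"dz": 0,"turn": 0},{"jaw": 0.2,"dx": 0,"dy": 0,"dz": 0,"turn": 0},{"jaw": 0.2,"dx": 0,"dy": 0,"dz": 0,"turn": 0},{"jaw": 0.2,"dx": 0,"dy": 0,"dz": 0,"turn": 0},{"jaw": 0.2,"dx": 0,"dy": 0,"dz": 0,"turn": 0}]'

```text
time: 20.35
tool_pos: [0.6094, 0.3104, 0.0487]
tool_rot: [-0.005, 0.719, 0.695, -0.007]
contact_force: [-19.0, -0.5, 1.7]
gripper_width: 0.8
grasp_force: 3.5
```

apply_moves --series '[{"jaw": 0.2,"dx": 0,"dy": 0,"dz": -20,"turn": 0},{"jaw": 0.2,"dx": 0,"dy": 0,"dz": -55,"turn": 0},{"jaw": 0,"dx": 0,"dy": 0,"dz": -90,"turn": 0},{"jaw": 0,"dx": 0,"dy": 0,"dz": -110,"turn": 0},{"jaw": 0,"dx": 0,"dy": 0,"dz": -110,"turn": 0}]'

```text
time: 20.77
tool_pos: [0.6202, 0.3121, 0.1709]
tool_rot: [0.003, 0.719, 0.695, 0.007]
contact_force: [0.6, 0.2, 1.4]
gripper_width: 1.001
grasp_force: 0.0
```

```bash
python3 - <<'E'
from h import *
fs=whites(z=.034)
plan((.642,-.341,.15,-2),(.642,-.341,.034,-2))
E
```

```text
wrist 0.71 [272. 190. 358. 282.] [0.6131 0.3107 0.034 ]
scene 0.7 [269. 159. 289. 180.] [ 0.4725 -0.3332  0.034 ]
scene 0.69 [214. 179. 237. 211.] [ 0.6485 -0.3296  0.034 ]
scene 0.55 [390. 352. 420. 384.] [0.6173 0.3087 0.034 ]
top 0.85 [141. 214. 176. 237.] [0.6153 0.3131 0.034 ]
top 0.82 [464. 201. 496. 231.] [ 0.6399 -0.3387  0.034 ]
top 0.74 [465. 290. 497. 320.] [ 0.4632 -0.3391  0.034 ]
top 0.28 [208. 114. 256. 163.] [0.799  0.1714 0.034 ]
now [615.1 309.9 159.1] -2.0 F [ 0.8 -0.1 -1.4] w 1.002 gf 0.0 t 21.1 q6 0.39
  dx -162 dy 12 dz 2 turn -0.000 rows 5
  dx -162 dy 12 dz 2 turn -0.000 rows 5
  dx -162 dy 12 dz 2 turn -0.000 rows 5
  dx -162 dy 12 dz 2 turn -0.000 rows 5
  dx 0 dy 0 dz 116 turn -0.000 rows 3
```

Candle 1 is inside at (0.615,0.311). Going for the candle at (0.641,-0.341).

apply_moves --series '[{"jaw": 0,"dx": -33,"dy": 12,"dz": 0,"turn": 0},{"jaw": 0,"dx": -66,"dy": 12,"dz": 0,"turn": 0},{"jaw": 0,"dx": -99,"dy": 12,"dz": 0,"turn": 0},{"jaw": 0,"dx": -132,"dy": 12,"dz": 0,"turn": 0},{"jaw": 0,"dx": -165,"dy": 12,"dz": 0,"turn": 0}]'

```text
time: 21.48
tool_pos: [0.6213, 0.1435, 0.1595]
tool_rot: [-0.001, 0.719, 0.695, -0.001]
contact_force: [0.7, -0.3, 0.4]
gripper_width: 1.0
grasp_force: 0.0
```

apply_moves --series '[{"jaw": 0,"dx": -33,"dy": 12,"dz": 0,"turn": 0},{"jaw": 0,"dx": -66,"dy": 12,"dz": 0,"turn": 0},{"jaw": 0,"dx": -99,"dy": 12,"dz": 0,"turn": 0},{"jaw": 0,"dx": -132,"dy": 12,"dz": 0,"turn": 0},{"jaw": 0,"dx": -165,"dy": 12,"dz": 0,"turn": 0}]'

```text
time: 21.9
tool_pos: [0.6275, -0.0218, 0.1596]
tool_rot: [-0.001, 0.719, 0.695, -0.001]
contact_force: [0.4, -0.2, 0.6]
gripper_width: 1.002
grasp_force: 0.0
```

apply_moves --series '[{"jaw": 0,"dx": -33,"dy": 12,"dz": 0,"turn": 0},{"jaw": 0,"dx": -66,"dy": 12,"dz": 0,"turn": 0},{"jaw": 0,"dx": -99,"dy": 12,"dz": 0,"turn": 0},{"jaw": 0,"dx": -132,"dy": 12,"dz": 0,"turn": 0},{"jaw": 0,"dx": -165,"dy": 12,"dz": 0,"turn": 0}]'

```text
time: 22.32
tool_pos: [0.6338, -0.187, 0.1595]
tool_rot: [-0.001, 0.719, 0.695, -0.001]
contact_force: [0.2, -1.1, 0.6]
gripper_width: 0.997
grasp_force: 0.0
```

apply_moves --series '[{"jaw": 0,"dx": -35,"dy": 12,"dz": 0,"turn": 0},{"jaw": 0,"dx": -75,"dy": 12,"dz": 0,"turn": 0},{"jaw": 0,"dx": -115,"dy": 12,"dz": 0,"turn": 0},{"jaw": 0,"dx": -145,"dy": 12,"dz": 0,"turn": 0},{"jaw": 0,"dx": -155,"dy": 12,"dz": 0,"turn": 0}]'

```text
time: 22.73
tool_pos: [0.6398, -0.3453, 0.1593]
tool_rot: [-0.001, 0.721, 0.693, -0.001]
contact_force: [0.3, 0.0, 0.7]
gripper_width: 1.002
grasp_force: 0.0
```

```bash
python3 - <<'E'
from h import *
fs=whites()
plan((.642,-.341,.034,-2))
E
```

```text
wrist 0.95 [ 22. 197. 138. 283.] [ 0.4574 -0.3425  0.024 ]
wrist 0.72 [287. 184. 370. 274.] [ 0.6384 -0.3427  0.024 ]
scene 0.96 [214. 182. 240. 208.] [ 0.6435 -0.3416  0.024 ]
scene 0.73 [388. 352. 418. 384.] [0.6124 0.3056 0.024 ]
scene 0.67 [267. 155. 289. 179.] [ 0.467 -0.342  0.024]
top 0.64 [143. 212. 177. 237.] [0.6163 0.3162 0.024 ]
top 0.46 [462. 201. 482. 224.] [ 0.6484 -0.3234  0.024 ]
now [ 641.5 -339.   160.7] -1.9 F [-0.5  0.4 -0.1] w 0.999 gf 0.0 t 23.0 q6 -0.56
  dx -2 dy 1 dz 127 turn 0.002 rows 4
```

apply_moves --series '[{"jaw": 0,"dx": -2,"dy": -1,"dz": 38,"turn": 0},{"jaw": 0,"dx": -2,"dy": -1,"dz": 76,"turn": 0},{"jaw": 0,"dx": -2,"dy": -1,"dz": 108,"turn": 0},{"jaw": 0,"dx": -2,"dy": -1,"dz": 125,"turn": 0},{"jaw": 0,"dx": -2,"dy": -1,"dz": 125,"turn": 0}]'

```text
time: 23.45
tool_pos: [0.6372, -0.3393, 0.0301]
tool_rot: [-0.005, 0.719, 0.695, -0.001]
contact_force: [0.6, 0.6, -1.0]
gripper_width: 0.999
grasp_force: 0.0
```

apply_moves --series '[{"jaw": 1,"dx": 0,"dy": 0,"dz": 0,"turn": 0},{"jaw": 1,"dx": 0,"dy": 0,"dz": 0,"turn": 0},{"jaw": 1,"dx": 0,"dy": 0,"dz": 0,"turn": 0},{"jaw": 1,"dx": 0,"dy": 0,"dz": 0,"turn": 0},{"jaw": 1,"dx": 0,"dy": 0,"dz": 0,"turn": 0}]'

```text
time: 23.87
tool_pos: [0.6425, -0.3443, 0.0405]
tool_rot: [0.003, 0.719, 0.695, 0.001]
contact_force: [2.0, 0.1, 6.9]
gripper_width: 0.636
grasp_force: 64.2
```

apply_moves --series '[{"jaw": 1,"dx": 0,"dy": 0,"dz": -15,"turn": 0},{"jaw": 1,"dx": 0,"dy": 0,"dz": -45,"turn": 0},{"jaw": 1,"dx": 0,"dy": 0,"dz": -80,"turn": 0},{"jaw": 1,"dx": 0,"dy": 0,"dz": -115,"turn": 0},{"jaw": 1,"dx": 0,"dy": 0,"dz": -126,"turn": 0}]'

```text
time: 24.28
tool_pos: [0.6427, -0.3446, 0.171]
tool_rot: [0.005, 0.719, 0.695, 0.001]
contact_force: [1.4, -0.8, 1.3]
gripper_width: 0.639
grasp_force: 63.5
```

```bash
python3 - <<'E'
from h import *
grab_frame("top")
plan((.593,.253,.16,-2),(.593,.253,.050,-2))
E
```

```text
now [ 643.1 -344.9  171.6] -2.0 F [ 0.3 -0.6  1.6] w 0.639 gf 63.5 t 24.3 q6 -0.56
  dx 149 dy -18 dz 3 turn -0.000 rows 4
  dx 149 dy -18 dz 3 turn -0.000 rows 4
  dx 149 dy -18 dz 3 turn -0.000 rows 4
  dx 149 dy -18 dz 3 turn -0.000 rows 4
  dx 0 dy 0 dz 110 turn -0.000 rows 3
```

apply_moves --series '[{"jaw": 1,"dx": 30,"dy": -18,"dz": 0,"turn": 0},{"jaw": 1,"dx": 60,"dy": -18,"dz": 0,"turn": 0},{"jaw": 1,"dx": 90,"dy": -18,"dz": 0,"turn": 0},{"jaw": 1,"dx": 120,"dy": -18,"dz": 0,"turn": 0},{"jaw": 1,"dx": 149,"dy": -18,"dz": 0,"turn": 0}]'

```text
time: 24.75
tool_pos: [0.6261, -0.1916, 0.1604]
tool_rot: [-0.001, 0.72, 0.694, -0.001]
contact_force: [-0.2, -0.7, -1.2]
gripper_width: 0.638
grasp_force: 63.8
```

apply_moves --series '[{"jaw": 1,"dx": 30,"dy": -18,"dz": 0,"turn": 0},{"jaw": 1,"dx": 60,"dy": -18,"dz": 0,"turn": 0},{"jaw": 1,"dx": 90,"dy": -18,"dz": 0,"turn": 0},{"jaw": 1,"dx": 120,"dy": -18,"dz": 0,"turn": 0},{"jaw": 1,"dx": 149,"dy": -18,"dz": 0,"turn": 0}]'

```text
time: 25.17
tool_pos: [0.6133, -0.0422, 0.1605]
tool_rot: [-0.001, 0.719, 0.695, -0.001]
contact_force: [1.0, -0.3, -1.7]
gripper_width: 0.64
grasp_force: 64.0
```

apply_moves --series '[{"jaw": 1,"dx": 30,"dy": -18,"dz": 0,"turn": 0},{"jaw": 1,"dx": 60,"dy": -18,"dz": 0,"turn": 0},{"jaw": 1,"dx": 90,"dy": -18,"dz": 0,"turn": 0},{"jaw": 1,"dx": 120,"dy": -18,"dz": 0,"turn": 0},{"jaw": 1,"dx": 149,"dy": -18,"dz": 0,"turn": 0}]'

```text
time: 25.58
tool_pos: [0.6005, 0.1071, 0.1606]
tool_rot: [-0.001, 0.719, 0.695, -0.001]
contact_force: [-0.0, -0.0, -1.2]
gripper_width: 0.634
grasp_force: 64.1
```

apply_moves --series '[{"jaw": 1,"dx": 35,"dy": -18,"dz": 0,"turn": 0},{"jaw": 1,"dx": 70,"dy": -18,"dz": 0,"turn": 0},{"jaw": 1,"dx": 105,"dy": -18,"dz": 0,"turn": 0},{"jaw": 1,"dx": 135,"dy": -18,"dz": 0,"turn": 0},{"jaw": 1,"dx": 145,"dy": -18,"dz": 0,"turn": 0}]'

```text
time: 26.0
tool_pos: [0.5875, 0.2547, 0.1606]
tool_rot: [-0.001, 0.718, 0.696, -0.001]
contact_force: [-0.2, -0.1, -0.3]
gripper_width: 0.64
grasp_force: 64.2
```

```bash
python3 - <<'E'
from h import *
whites(z=.034)
plan((.593,.2523,.050,-2))
E
```

```text
wrist 0.63 [324. 106. 418. 198.] [0.6153 0.3122 0.034 ]
scene 0.7 [388. 352. 418. 383.] [0.6169 0.3089 0.034 ]
scene 0.57 [271. 318. 309. 379.] [0.7735 0.1372 0.034 ]
top 0.89 [179. 220. 191. 250.] [0.5971 0.2636 0.034 ]
top 0.87 [464. 289. 496. 318.] [ 0.4637 -0.3389  0.034 ]
now [588.9 249.6 161.7] -2.1 F [ 1.  -0.   0.1] w 0.637 gf 64.2 t 26.3 q6 0.32
  dx 3 dy 4 dz 112 turn -0.002 rows 3
```

apply_moves --series '[{"jaw": 1,"dx": 0,"dy": 4,"dz": 35,"turn": 0},{"jaw": 1,"dx": 0,"dy": 4,"dz": 70,"turn": 0},{"jaw": 1,"dx": 0,"dy": 4,"dz": 95,"turn": 0},{"jaw": 1,"dx": 0,"dy": 4,"dz": 108,"turn": 0},{"jaw": 1,"dx": 0,"dy": 4,"dz": 109,"turn": 0}]'

```text
time: 26.72
tool_pos: [0.5917, 0.2493, 0.0514]
tool_rot: [-0.001, 0.72, 0.694, -0.002]
contact_force: [-0.2, -0.6, -0.9]
gripper_width: 0.638
grasp_force: 65.8
```

apply_moves --series '[{"jaw": 1,"dx": 4,"dy": 0,"dz": 0,"turn": 0},{"jaw": 1,"dx": 8,"dy": 0,"dz": 0,"turn": 0},{"jaw": 1,"dx": 12,"dy": 0,"dz": 0,"turn": 0},{"jaw": 1,"dx": 16,"dy": 0,"dz": 0,"turn": 0},{"jaw": 1,"dx": 16,"dy": 0,"dz": 0,"turn": 0}]'

```text
time: 27.13
tool_pos: [0.5941, 0.268, 0.0542]
tool_rot: [0.0, 0.719, 0.695, 0.001]
contact_force: [0.6, 0.2, -1.2]
gripper_width: 0.637
grasp_force: 65.9
```

apply_moves --series '[{"jaw": 0.28,"dx": 0,"dy": 0,"dz": 0,"turn": 0},{"jaw": 0.28,"dx": 0,"dy": 0,"dz": 0,"turn": 0},{"jaw": 0.28,"dx": 0,"dy": 0,"dz": 0,"turn": 0},{"jaw": 0.28,"dx": 0,"dy": 0,"dz": 0,"turn": 0},{"jaw": 0.28,"dx": 0,"dy": 0,"dz": 0,"turn": 0}]'

```text
time: 27.55
tool_pos: [0.5937, 0.2671, 0.0535]
tool_rot: [0.0, 0.719, 0.695, 0.0]
contact_force: [-0.1, 0.3, 0.2]
gripper_width: 0.721
grasp_force: 0.0
```

apply_moves --series '[{"jaw": 0.28,"dx": 0,"dy": 0,"dz": -20,"turn": 0},{"jaw": 0.28,"dx": 0,"dy": 0,"dz": -55,"turn": 0},{"jaw": 0.1,"dx": 0,"dy": 0,"dz": -90,"turn": 0},{"jaw": 0,"dx": 0,"dy": 0,"dz": -112,"turn": 0},{"jaw": 0,"dx": 0,"dy": 0,"dz": -112,"turn": 0}]'

```text
time: 27.97
tool_pos: [0.5972, 0.2682, 0.1732]
tool_rot: [0.003, 0.719, 0.695, 0.005]
contact_force: [1.3, -0.5, 0.3]
gripper_width: 0.996
grasp_force: 0.0
```

```bash
python3 - <<'E'
from h import *
whites(z=.034)
plan((.465,-.342,.16,-2))
E
```

```text
wrist 0.75 [278. 187. 360. 274.] [0.5922 0.268  0.034 ]
wrist 0.64 [309. 113. 398. 201.] [0.6172 0.3222 0.034 ]
scene 0.85 [381. 329. 409. 364.] [0.5944 0.2674 0.034 ]
scene 0.61 [390. 356. 418. 387.] [0.6203 0.3149 0.034 ]
top 0.76 [167. 223. 196. 252.] [0.5953 0.2696 0.034 ]
top 0.69 [464. 288. 498. 317.] [ 0.4638 -0.3393  0.034 ]
now [592.4 266.7 162.9] -2.0 F [ 0.7 -1.2  0.2] w 1.002 gf 0.0 t 28.3 q6 0.34
  dx -153 dy -26 dz 1 turn -0.000 rows 4
  dx -153 dy -27 dz 1 turn -0.000 rows 4
  dx -153 dy -27 dz 1 turn -0.000 rows 4
  dx -153 dy -27 dz 1 turn -0.000 rows 4
```

Two candles are in. Now the third at (0.464,-0.342).

apply_moves --series '[{"jaw": 0,"dx": -31,"dy": -27,"dz": 0,"turn": 0},{"jaw": 0,"dx": -62,"dy": -27,"dz": 0,"turn": 0},{"jaw": 0,"dx": -93,"dy": -27,"dz": 0,"turn": 0},{"jaw": 0,"dx": -124,"dy": -27,"dz": 0,"turn": 0},{"jaw": 0,"dx": -153,"dy": -27,"dz": 0,"turn": 0}]'

```text
time: 28.68
tool_pos: [0.56, 0.1137, 0.1635]
tool_rot: [-0.001, 0.719, 0.695, -0.001]
contact_force: [-0.4, -0.2, -0.2]
gripper_width: 1.004
grasp_force: 0.0
```

apply_moves --series '[{"jaw": 0,"dx": -31,"dy": -27,"dz": 0,"turn": 0},{"jaw": 0,"dx": -62,"dy": -27,"dz": 0,"turn": 0},{"jaw": 0,"dx": -93,"dy": -27,"dz": 0,"turn": 0},{"jaw": 0,"dx": -124,"dy": -27,"dz": 0,"turn": 0},{"jaw": 0,"dx": -153,"dy": -27,"dz": 0,"turn": 0}]'

```text
time: 29.1
tool_pos: [0.5277, -0.0382, 0.1638]
tool_rot: [-0.001, 0.719, 0.695, -0.001]
contact_force: [-0.5, 0.5, 0.3]
gripper_width: 1.003
grasp_force: 0.0
```

apply_moves --series '[{"jaw": 0,"dx": -31,"dy": -27,"dz": 0,"turn": 0},{"jaw": 0,"dx": -62,"dy": -27,"dz": 0,"turn": 0},{"jaw": 0,"dx": -93,"dy": -27,"dz": 0,"turn": 0},{"jaw": 0,"dx": -124,"dy": -27,"dz": 0,"turn": 0},{"jaw": 0,"dx": -153,"dy": -27,"dz": 0,"turn": 0}]'

```text
time: 29.52
tool_pos: [0.4954, -0.1901, 0.1638]
tool_rot: [-0.001, 0.72, 0.694, -0.0]
contact_force: [0.1, 1.3, -0.3]
gripper_width: 1.001
grasp_force: 0.0
```

apply_moves --series '[{"jaw": 0,"dx": -35,"dy": -27,"dz": 0,"turn": 0},{"jaw": 0,"dx": -70,"dy": -27,"dz": 0,"turn": 0},{"jaw": 0,"dx": -105,"dy": -27,"dz": 0,"turn": 0},{"jaw": 0,"dx": -135,"dy": -27,"dz": 0,"turn": 0},{"jaw": 0,"dx": -150,"dy": -27,"dz": 0,"turn": 0}]'

```text
time: 29.93
tool_pos: [0.4631, -0.3405, 0.1639]
tool_rot: [-0.001, 0.72, 0.694, -0.0]
contact_force: [0.4, 0.5, 0.1]
gripper_width: 0.998
grasp_force: 0.0
```

```bash
python3 - <<'E'
from h import *
whites()
plan((.465,-.342,.034,-2))
E
```

```text
wrist 0.61 [286. 193. 366. 273.] [ 0.4618 -0.3437  0.024 ]
scene 0.97 [380. 332. 408. 365.] [0.5917 0.2646 0.024 ]
scene 0.73 [389. 355. 416. 387.] [0.616  0.3116 0.024 ]
scene 0.57 [267. 155. 291. 179.] [ 0.4657 -0.3443  0.024 ]
top 0.91 [464. 288. 495. 318.] [ 0.4673 -0.3381  0.024 ]
top 0.8 [136. 210. 170. 235.] [0.6192 0.3288 0.024 ]
top 0.72 [166. 222. 196. 252.] [0.595 0.274 0.024]
now [ 464.3 -336.2  164.6] -1.9 F [0.3 0.8 0.6] w 1.0 gf 0.0 t 30.2 q6 -0.72
  dx -6 dy 1 dz 131 turn 0.001 rows 4
```

apply_moves --series '[{"jaw": 0,"dx": -6,"dy": -1,"dz": 38,"turn": 0},{"jaw": 0,"dx": -6,"dy": -1,"dz": 76,"turn": 0},{"jaw": 0,"dx": -6,"dy": -1,"dz": 110,"turn": 0},{"jaw": 0,"dx": -6,"dy": -1,"dz": 129,"turn": 0},{"jaw": 0,"dx": -6,"dy": -1,"dz": 129,"turn": 0}]'

```text
time: 30.65
tool_pos: [0.4601, -0.3391, 0.0305]
tool_rot: [-0.006, 0.719, 0.695, -0.0]
contact_force: [-0.1, 0.1, -0.5]
gripper_width: 0.997
grasp_force: 0.0
```

apply_moves --series '[{"jaw": 1,"dx": 0,"dy": 0,"dz": 0,"turn": 0},{"jaw": 1,"dx": 0,"dy": 0,"dz": 0,"turn": 0},{"jaw": 1,"dx": 0,"dy": 0,"dz": 0,"turn": 0},{"jaw": 1,"dx": 0,"dy": 0,"dz": 0,"turn": 0},{"jaw": 1,"dx": 0,"dy": 0,"dz": 0,"turn": 0}]'

```text
time: 31.07
tool_pos: [0.4649, -0.3451, 0.0394]
tool_rot: [0.003, 0.719, 0.695, 0.0]
contact_force: [1.3, 1.2, 6.4]
gripper_width: 0.633
grasp_force: 64.2
```

apply_moves --series '[{"jaw": 1,"dx": 0,"dy": 0,"dz": -15,"turn": 0},{"jaw": 1,"dx": 0,"dy": 0,"dz": -45,"turn": 0},{"jaw": 1,"dx": 0,"dy": 0,"dz": -80,"turn": 0},{"jaw": 1,"dx": 0,"dy": 0,"dz": -115,"turn": 0},{"jaw": 1,"dx": 0,"dy": 0,"dz": -126,"turn": 0}]'

```text
time: 31.48
tool_pos: [0.4654, -0.3459, 0.1695]
tool_rot: [0.005, 0.719, 0.695, 0.0]
contact_force: [0.4, -2.3, 0.7]
gripper_width: 0.637
grasp_force: 63.5
```

```bash
python3 - <<'E'
from h import *
grab_frame("top")
plan((.608,.2097,.16,-2))
E
```

```text
now [ 465.7 -346.2  169.8] -2.0 F [ 2.5 -0.6  1.3] w 0.635 gf 63.5 t 31.5 q6 -0.73
  dx 187 dy 41 dz 3 turn 0.000 rows 5
  dx 187 dy 41 dz 3 turn 0.000 rows 5
  dx 187 dy 41 dz 3 turn 0.000 rows 5
```

apply_moves --series '[{"jaw": 1,"dx": 28,"dy": 31,"dz": 0,"turn": 0},{"jaw": 1,"dx": 56,"dy": 31,"dz": 0,"turn": 0},{"jaw": 1,"dx": 84,"dy": 31,"dz": 0,"turn": 0},{"jaw": 1,"dx": 112,"dy": 31,"dz": 0,"turn": 0},{"jaw": 1,"dx": 140,"dy": 31,"dz": 0,"turn": 0}]'

```text
time: 31.95
tool_pos: [0.498, -0.2031, 0.1602]
tool_rot: [-0.001, 0.719, 0.695, -0.0]
contact_force: [0.4, -0.5, -0.9]
gripper_width: 0.636
grasp_force: 63.9
```

apply_moves --series '[{"jaw": 1,"dx": 28,"dy": 31,"dz": 0,"turn": 0},{"jaw": 1,"dx": 56,"dy": 31,"dz": 0,"turn": 0},{"jaw": 1,"dx": 84,"dy": 31,"dz": 0,"turn": 0},{"jaw": 1,"dx": 112,"dy": 31,"dz": 0,"turn": 0},{"jaw": 1,"dx": 140,"dy": 31,"dz": 0,"turn": 0}]'

```text
time: 32.37
tool_pos: [0.5338, -0.0645, 0.1602]
tool_rot: [-0.001, 0.719, 0.695, -0.001]
contact_force: [0.4, -0.4, -1.0]
gripper_width: 0.636
grasp_force: 64.1
```

apply_moves --series '[{"jaw": 1,"dx": 28,"dy": 31,"dz": 0,"turn": 0},{"jaw": 1,"dx": 56,"dy": 31,"dz": 0,"turn": 0},{"jaw": 1,"dx": 84,"dy": 31,"dz": 0,"turn": 0},{"jaw": 1,"dx": 112,"dy": 31,"dz": 0,"turn": 0},{"jaw": 1,"dx": 140,"dy": 31,"dz": 0,"turn": 0}]'

```text
time: 32.78
tool_pos: [0.5697, 0.0742, 0.1601]
tool_rot: [-0.001, 0.719, 0.695, -0.001]
contact_force: [0.8, -0.3, -1.7]
gripper_width: 0.645
grasp_force: 64.2
```

apply_moves --series '[{"jaw": 1,"dx": 35,"dy": 31,"dz": 0,"turn": 0},{"jaw": 1,"dx": 70,"dy": 31,"dz": 0,"turn": 0},{"jaw": 1,"dx": 100,"dy": 31,"dz": 0,"turn": 0},{"jaw": 1,"dx": 125,"dy": 31,"dz": 0,"turn": 0},{"jaw": 1,"dx": 134,"dy": 31,"dz": 0,"turn": 0}]'

```text
time: 33.2
tool_pos: [0.6052, 0.2087, 0.16]
tool_rot: [-0.001, 0.718, 0.696, -0.001]
contact_force: [-0.7, -0.7, -1.0]
gripper_width: 0.635
grasp_force: 64.2
```

```bash
python3 - <<'E'
from h import *
whites(z=.034)
plan((.608,.2097,.05,-2))
E
```

```text
wrist 0.79 [253. 236. 401. 402.] [0.6012 0.1398 0.034 ]
wrist 0.66 [290.   0. 393. 109.] [0.6161 0.3269 0.034 ]
wrist 0.63 [262. 101. 354. 196.] [0.5918 0.2707 0.034 ]
scene 0.94 [381. 329. 406. 363.] [0.596  0.2657 0.034 ]
scene 0.66 [387. 356. 420. 386.] [0.6206 0.315  0.034 ]
scene 0.64 [365. 288. 391. 319.] [0.5531 0.1703 0.034 ]
top 0.69 [165. 238. 180. 252.] [0.5817 0.2859 0.034 ]
top 0.68 [207. 214. 216. 238.] [0.6181 0.2089 0.034 ]
now [606.3 204.1 161.7] -2.1 F [-0.4  0.4 -0.3] w 0.634 gf 64.2 t 33.5 q6 0.25
  dx 6 dy 2 dz 112 turn -0.002 rows 3
```

apply_moves --series '[{"jaw": 1,"dx": 6,"dy": 2,"dz": 35,"turn": 0},{"jaw": 1,"dx": 6,"dy": 2,"dz": 60,"turn": 0},{"jaw": 1,"dx": 6,"dy": 2,"dz": 80,"turn": 0},{"jaw": 1,"dx": 6,"dy": 2,"dz": 95,"turn": 0},{"jaw": 1,"dx": 6,"dy": 2,"dz": 106,"turn": 0}]'

```text
time: 33.92
tool_pos: [0.6079, 0.2102, 0.0543]
tool_rot: [-0.001, 0.72, 0.694, -0.001]
contact_force: [-0.7, 0.1, -1.6]
gripper_width: 0.636
grasp_force: 64.2
```

apply_moves --series '[{"jaw": 1,"dx": 0,"dy": 0,"dz": 2,"turn": 0},{"jaw": 1,"dx": 0,"dy": 0,"dz": 2,"turn": 0},{"jaw": 1,"dx": 0,"dy": 0,"dz": 2,"turn": 0},{"jaw": 1,"dx": 0,"dy": 0,"dz": 2,"turn": 0},{"jaw": 1,"dx": 0,"dy": 0,"dz": 2,"turn": 0}]'

```text
time: 34.33
tool_pos: [0.6097, 0.2118, 0.056]
tool_rot: [0.001, 0.719, 0.695, 0.001]
contact_force: [0.5, 0.0, -0.5]
gripper_width: 0.636
grasp_force: 64.2
```

Free descent. Releasing.

apply_moves --series '[{"jaw": 1,"dx": 0,"dy": 0,"dz": 3,"turn": 0},{"jaw": 0.28,"dx": 0,"dy": 0,"dz": 3,"turn": 0},{"jaw": 0.28,"dx": 0,"dy": 0,"dz": 3,"turn": 0},{"jaw": 0.28,"dx": 0,"dy": 0,"dz": 3,"turn": 0},{"jaw": 0.28,"dx": 0,"dy": 0,"dz": 3,"turn": 0}]'

```text
time: 34.75
tool_pos: [0.6088, 0.2116, 0.0515]
tool_rot: [0.0, 0.719, 0.695, 0.0]
contact_force: [0.4, 0.4, -0.5]
gripper_width: 0.722
grasp_force: 0.0
```

apply_moves --series '[{"jaw": 0.28,"dx": 0,"dy": 0,"dz": -20,"turn": 0},{"jaw": 0.28,"dx": 0,"dy": 0,"dz": -55,"turn": 0},{"jaw": 0.28,"dx": 0,"dy": 0,"dz": -90,"turn": 0},{"jaw": 0.5,"dx": 0,"dy": 0,"dz": -130,"turn": 0},{"jaw": 1,"dx": 0,"dy": 0,"dz": -165,"turn": 0}]'

```text
time: 35.17
tool_pos: [0.6087, 0.2116, 0.2188]
tool_rot: [0.0, 0.719, 0.695, 0.0]
contact_force: [0.6, 0.5, 0.3]
gripper_width: 0.446
grasp_force: 0.0
```

apply_moves --series '[{"jaw": 1,"dx": 0,"dy": 0,"dz": -35,"turn": 0},{"jaw": 1,"dx": 0,"dy": 0,"dz": -75,"turn": 0},{"jaw": 1,"dx": 0,"dy": 0,"dz": -115,"turn": 0},{"jaw": 1,"dx": 0,"dy": 0,"dz": -150,"turn": 0},{"jaw": 1,"dx": 0,"dy": 0,"dz": -150,"turn": 0}]'

```text
time: 35.58
tool_pos: [0.6109, 0.2121, 0.3776]
tool_rot: [0.004, 0.719, 0.695, 0.007]
contact_force: [0.5, 0.3, 1.3]
gripper_width: 0.003
grasp_force: 0.0
```

```bash
python3 - <<'E'
from h import *
fs=whites(z=.034)
for n in fs:
    for o in spotter.outline_of(fs[n],"spoon0"): print("spoon?",n,o["conf"],np.round(o["extent"]))
for o in spotter.outline_of(fs["scene"],"lid")[:1]: print("lid",o["conf"],o["extent"])
c=np.zeros((480,800,3),np.uint8);c[:360,:480]=cv2.resize(fs["wrist"]["pixels"][:,:,::-1],(480,360));c[:,480:]=cv2.resize(fs["scene"]["pixels"][200:440,330:490,::-1],(320,480))
cv2.imwrite("pics/e9.png",c)
xh=np.array([np.sin(np.radians(2)),np.cos(np.radians(2)),0]);yh=np.array([-xh[1],xh[0],0]);c0=np.array([.5593,.2685,0])
for th in(1.4,1.5,1.6,1.7,1.8): print(th,[proj(fs["scene"],c0+(.1-.2*np.cos(th))*xh+y*yh+[0,0,.085+.2*np.sin(th)]).round()[0] for y in(-.125,.125)])
plan((.6,.2,.3,-2))
E
```

```text
wrist 0.92 [297.  64. 350. 118.] [0.6157 0.325  0.034 ]
wrist 0.84 [282. 110. 329. 162.] [0.5922 0.2709 0.034 ]
wrist 0.76 [297. 162. 345. 208.] [0.6079 0.2139 0.034 ]
scene 0.97 [380. 330. 408. 364.] [0.5951 0.2665 0.034 ]
scene 0.84 [388. 357. 417. 387.] [0.6197 0.3142 0.034 ]
scene 0.61 [357. 317. 386. 349.] [0.6114 0.2132 0.034 ]
top 0.62 [171. 222. 194. 252.] [0.5951 0.2667 0.034 ]
spoon? top 0.19 [364. 334. 399. 366.]
lid 0.73 [396.6, 288.5, 519.1, 396.9]
1.4 [array([394., 334.]), array([498., 262.])]
1.5 [array([402., 342.]), array([507., 268.])]
1.6 [array([410., 351.]), array([515., 276.])]
1.7 [array([418., 360.]), array([524., 284.])]
1.8 [array([426., 371.]), array([532., 292.])]
now [608.3 211.4 364.9] -2.0 F [-0.7 -0.2  0.4] w -0.002 gf 0.0 t 36.1 q6 0.25
  dx -12 dy -8 dz 65 turn -0.000 rows 2
```

View pics/e9.png

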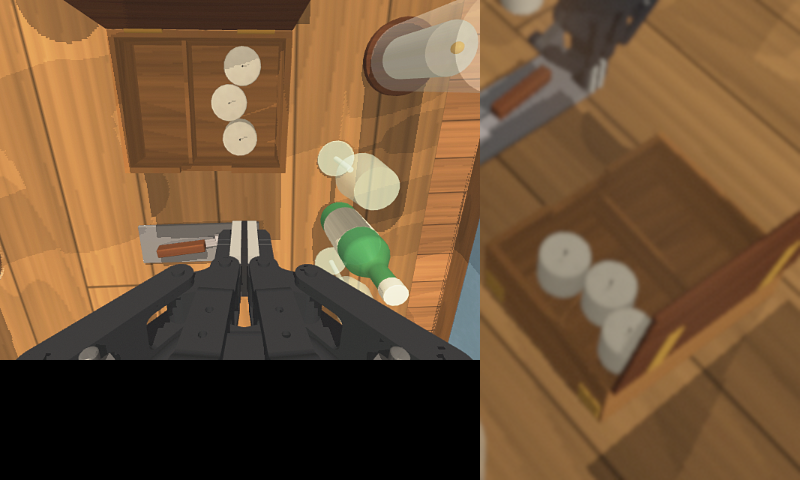

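All three candles stand in the wide compartment, at crop (240,65), (228,102) and (240,138). There are no spoons anywhere, and the lid is at about 1.7 rad. Next I go behind the lid to close it.

apply_moves --series '[{"jaw": 1,"dx": 36,"dy": -20,"dz": 0,"turn": 0},{"jaw": 1,"dx": 72,"dy": -30,"dz": 0,"turn": 0},{"jaw": 1,"dx": 108,"dy": -40,"dz": 0,"turn": 0},{"jaw": 1,"dx": 144,"dy": -50,"dz": 0,"turn": 0},{"jaw": 1,"dx": 170,"dy": -54,"dz": 0,"turn": 0}]'

```text
time: 36.5
tool_pos: [0.5591, 0.386, 0.366]
tool_rot: [-0.0, 0.719, 0.695, -0.0]
contact_force: [0.6, -0.3, -0.6]
gripper_width: -0.004
grasp_force: 0.0
```

apply_moves --series '[{"jaw": 1,"dx": 35,"dy": 0,"dz": 0,"turn": 0},{"jaw": 1,"dx": 62,"dy": 0,"dz": 0,"turn": 0},{"jaw": 1,"dx": 64,"dy": 0,"dz": 0,"turn": 0},{"jaw": 1,"dx": 64,"dy": 0,"dz": 0,"turn": 0},{"jaw": 1,"dx": 64,"dy": 0,"dz": 0,"turn": 0}]'

```text
time: 36.92
tool_pos: [0.5629, 0.4469, 0.3657]
tool_rot: [0.0, 0.719, 0.695, -0.001]
contact_force: [1.0, -0.8, -1.0]
gripper_width: 0.001
grasp_force: 0.0
```

```bash
python3 - <<'E'
from h import *
plan((.563,.445,.265,-2))
E
```

```text
now [562.9 446.9 365.7] -2.0 F [ 1.  -0.8 -1. ] w 0.001 gf 0.0 t 36.9 q6 0.6
  dx -2 dy 0 dz 101 turn -0.000 rows 3
```

apply_moves --series '[{"jaw": 1,"dx": 0,"dy": 0,"dz": 35,"turn": 0},{"jaw": 1,"dx": 0,"dy": 0,"dz": 70,"turn": 0},{"jaw": 1,"dx": 0,"dy": 0,"dz": 97,"turn": 0},{"jaw": 1,"dx": 0,"dy": 0,"dz": 97,"turn": 0},{"jaw": 1,"dx": 0,"dy": 0,"dz": 97,"turn": 0}]'

```text
time: 37.33
tool_pos: [0.5625, 0.4454, 0.2674]
tool_rot: [-0.0, 0.72, 0.694, -0.002]
contact_force: [-0.4, -0.4, 0.3]
gripper_width: 0.0
grasp_force: 0.0
```

apply_moves --series '[{"jaw": 1,"dx": -15,"dy": 0,"dz": 0,"turn": 0},{"jaw": 1,"dx": -30,"dy": 0,"dz": 0,"turn": 0},{"jaw": 1,"dx": -45,"dy": 0,"dz": 0,"turn": 0},{"jaw": 1,"dx": -60,"dy": 0,"dz": 0,"turn": 0},{"jaw": 1,"dx": -71,"dy": 0,"dz": 0,"turn": 0}]'

```text
time: 37.75
tool_pos: [0.5613, 0.3752, 0.2724]
tool_rot: [0.001, 0.72, 0.694, 0.002]
contact_force: [0.7, 1.9, 1.7]
gripper_width: 0.003
grasp_force: 0.9
```

apply_moves --series '[{"jaw": 1,"dx": -12,"dy": 0,"dz": 1,"turn": 0},{"jaw": 1,"dx": -24,"dy": 0,"dz": 3,"turn": 0},{"jaw": 1,"dx": -36,"dy": 0,"dz": 6,"turn": 0},{"jaw": 1,"dx": -49,"dy": 0,"dz": 9,"turn": 0},{"jaw": 1,"dx": -49,"dy": 0,"dz": 9,"turn": 0}]'

```text
time: 38.17
tool_pos: [0.5583, 0.3247, 0.2588]
tool_rot: [0.0, 0.72, 0.694, -0.002]
contact_force: [-0.7, 0.5, -0.4]
gripper_width: 0.001
grasp_force: 0.0
```

```bash
python3 - <<'E'
from h import *
f=grab_frame("scene")
for o in spotter.outline_of(f,"lid")[:1]: print("lid",o["conf"],o["extent"])
xh=np.array([np.sin(np.radians(2)),np.cos(np.radians(2)),0]);yh=np.array([-xh[1],xh[0],0]);c0=np.array([.5593,.2685,0])
for th in(.8,1,1.2,1.4,1.6): print(th,[proj(f,c0+(.1-.2*np.cos(th))*xh+y*yh+[0,0,.085+.2*np.sin(th)]).round()[0] for y in(-.125,.125)])
plan((.563,.2824,.2376,-2))
E
```

```text
lid 0.9 [377.8, 260.4, 489.2, 397.2]
0.8 [array([353., 306.]), array([452., 243.])]
1 [array([365., 311.]), array([466., 246.])]
1.2 [array([379., 321.]), array([481., 252.])]
1.4 [array([394., 334.]), array([498., 262.])]
1.6 [array([410., 351.]), array([515., 276.])]
now [558.3 326.4 259.2] -2.1 F [-0.7 -0.1  0.6] w -0.003 gf 0.0 t 38.3 q6 0.45
  dx -44 dy 6 dz 22 turn -0.001 rows 2
```

The lid is coming over, now at about 1.2 rad as planned. Continuing the arc.

apply_moves --series '[{"jaw": 1,"dx": -15,"dy": 4,"dz": 6,"turn": 0},{"jaw": 1,"dx": -30,"dy": 4,"dz": 13,"turn": 0},{"jaw": 1,"dx": -44,"dy": 4,"dz": 22,"turn": 0},{"jaw": 1,"dx": -57,"dy": 4,"dz": 33,"turn": 0},{"jaw": 1,"dx": -69,"dy": 4,"dz": 45,"turn": 0}]'

```text
time: 38.68
tool_pos: [0.5606, 0.2574, 0.2151]
tool_rot: [0.0, 0.719, 0.695, 0.0]
contact_force: [0.6, 0.3, 1.2]
gripper_width: 0.002
grasp_force: 0.6
```

apply_moves --series '[{"jaw": 1,"dx": -10,"dy": 0,"dz": 12,"turn": 0},{"jaw": 1,"dx": -19,"dy": 0,"dz": 26,"turn": 0},{"jaw": 1,"dx": -27,"dy": 0,"dz": 40,"turn": 0},{"jaw": 1,"dx": -33,"dy": 0,"dz": 55,"turn": 0},{"jaw": 1,"dx": -38,"dy": 0,"dz": 70,"turn": 0}]'

```text
time: 39.1
tool_pos: [0.5587, 0.2195, 0.1436]
tool_rot: [-0.0, 0.719, 0.695, -0.0]
contact_force: [-0.4, 1.3, 0.8]
gripper_width: -0.002
grasp_force: 0.5
```

apply_moves --series '[{"jaw": 1,"dx": -2,"dy": 0,"dz": 9,"turn": 0},{"jaw": 1,"dx": -4,"dy": 0,"dz": 18,"turn": 0},{"jaw": 1,"dx": -5,"dy": 0,"dz": 26,"turn": 0},{"jaw": 1,"dx": -5,"dy": 0,"dz": 32,"turn": 0},{"jaw": 1,"dx": -5,"dy": 0,"dz": 34,"turn": 0}]'

```text
time: 39.52
tool_pos: [0.5586, 0.2152, 0.1114]
tool_rot: [-0.0, 0.719, 0.695, -0.001]
contact_force: [-4.4, -2.2, 10.9]
gripper_width: -0.005
grasp_force: 5.4
```

The contact force is 11 N at the closed height. I press slightly more, then retreat and check.

apply_moves --series '[{"jaw": 1,"dx": 0,"dy": 0,"dz": 1,"turn": 0},{"jaw": 1,"dx": 0,"dy": 0,"dz": 1,"turn": 0},{"jaw": 1,"dx": 0,"dy": 0,"dz": -30,"turn": 0},{"jaw": 1,"dx": 0,"dy": 0,"dz": -65,"turn": 0},{"jaw": 1,"dx": 0,"dy": 0,"dz": -100,"turn": 0}]'

```text
time: 39.93
tool_pos: [0.5581, 0.2154, 0.2116]
tool_rot: [-0.0, 0.719, 0.695, -0.001]
contact_force: [1.8, 0.0, 0.3]
gripper_width: 0.0
grasp_force: 0.0
```

apply_moves --series '[{"jaw": 1,"dx": -35,"dy": -20,"dz": -30,"turn": 0},{"jaw": 1,"dx": -70,"dy": -40,"dz": -60,"turn": 0},{"jaw": 1,"dx": -100,"dy": -60,"dz": -90,"turn": 0},{"jaw": 1,"dx": -130,"dy": -80,"dz": -100,"turn": 0},{"jaw": 1,"dx": -130,"dy": -80,"dz": -100,"turn": 0}]'

```text
time: 40.35
tool_pos: [0.4738, 0.0863, 0.3156]
tool_rot: [0.003, 0.72, 0.694, 0.002]
contact_force: [1.1, 0.6, 0.3]
gripper_width: 0.001
grasp_force: 0.0
```

```bash
python3 - <<'E'
from h import *
fs=[grab_frame("scene"),grab_frame("top")]
for f in fs:
  for n,z in(("lid",.092),("server",.02),("board",.008)):
    for o in spotter.outline_of(f,n)[:1]:
        r=rect(f,o["region"],z);print(n,round(o["conf"],2),np.round(o["extent"]),np.round(r[0]),np.round(r[1]),round(r[2],1))
c=np.zeros((480,800,3),np.uint8);c[:,:400]=cv2.resize(fs[0]["pixels"][200:440,300:500,::-1],(400,480));c[:300,400:]=cv2.resize(fs[1]["pixels"][100:400,80:480,::-1],(400,300))
cv2.imwrite("pics/z10.png",c)
plan()
E
```

```text
lid 0.94 [331. 268. 484. 396.] [560. 270.] [206. 252.] 88.0
server 0.84 [311. 231. 365. 280.] [526.   1.] [182.  36.] 6.1
board 0.71 [292. 225. 391. 296.] [524.  -1.] [ 93. 247.] 88.6
lid 0.73 [117. 189. 226. 314.] [558. 268.] [202. 249.] 87.7
server 0.78 [302. 229. 323. 317.] [523.   1.] [173.  39.] 1.4
board 0.77 [291. 216. 336. 331.] [521.  -2.] [238.  87.] 0.2
now [474.3  88.9 309.9] -1.9 F [ 0.5  0.9 -0. ] w -0.004 gf 0.0 t 40.8 q6 0.06
```

View pics/z10.png

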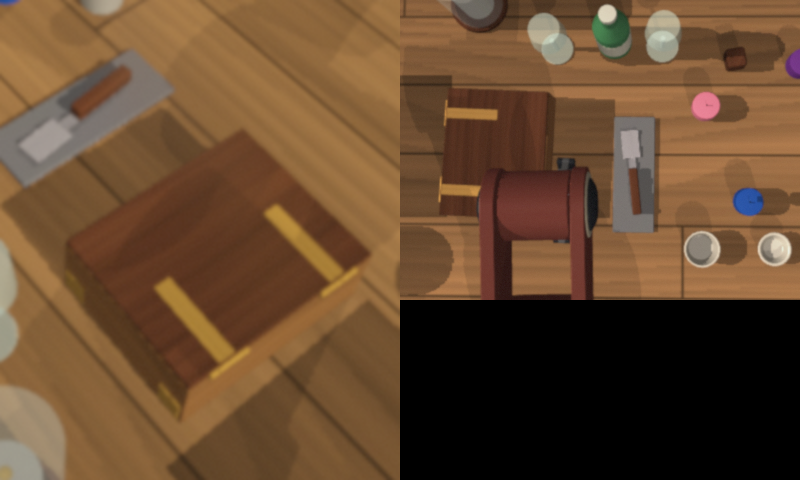

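The lid is flush, with the same outline as at the start, and the server lies on the slate at (632,170). I open the jaws clear and hand in.

apply_moves --series '[{"jaw": 0.5,"dx": 0,"dy": 0,"dz": 0,"turn": 0},{"jaw": 0.5,"dx": 0,"dy": 0,"dz": 0,"turn": 0},{"jaw": 0.5,"dx": 0,"dy": 0,"dz": 0,"turn": 0},{"jaw": 0.5,"dx": 0,"dy": 0,"dz": 0,"turn": 0},{"jaw": 0.5,"dx": 0,"dy": 0,"dz": 0,"turn": 0}]'

```text
time: 41.17
tool_pos: [0.4743, 0.0882, 0.3112]
tool_rot: [-0.0, 0.719, 0.695, -0.0]
contact_force: [-0.8, 0.9, -0.4]
gripper_width: 0.498
grasp_force: 0.0
```

```bash
python3 -c "
from plant import ticket
print(ticket.job_done())"
```

```text
the job is handed in; nothing more can be done
None
```

I handed the job in at about 41 s, and the hand-in gave no verdict: the lid was prised up and opened with the server, the server is back on its slate board, all three white candles are in the wide compartment, there were no spoons in view to pack, and the lid is closed.

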